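Clip the tuning forks back on their sloping rack

TASK

The tuning-fork set is half put away: clip the three loose forks onto the sloping rack beside the big one, from longest to shortest going right, so that they make one neat row: tines up, each foot down against the bottom ledge and each stem pressed in until it snaps home in its clip. Press gently, no harder than a thumb would, leave the big fork in its clip and leave the jar and the bottle where they stand.

Things in the scene. Friction and masses are not known exactly. Their poses are not given: they have to be found in the camera images.
- deck: sloping face of a grey sheet-metal rack fixed on the desk, 196 mm wide, 168 mm up the slope, 35 degrees to the desk; origin mid-width where face and ledge meet, 24 mm above the desk; x up the slope, y left along the ledge, z out of the face. The ledge (inner face at x = 0) rises to z = 38 mm. A fork that is home lies along x, foot against the ledge, stem's axis at z = 17 mm
- rail (a point): top of the rubber-covered rail on which the tines rest, mid-width: x = 98 mm in the deck's frame, z = 13.5 mm, 12 mm wide along x, as long as the rack is wide
- clip_1 (a point): leftmost spring clip, which holds the big fork: on the axis of a stem that is home, in the deck's frame x = 24, y = 72, z = 17 mm. The clips stand on a black bar (x 16 to 32 mm, top at z = 12.4 mm)
- clip_2 (a point): second clip, for the longest loose fork: the same point, y = 24 mm. Each clip has two sprung steel jaws, 12 mm long along x, 6.3 mm apart at the throat, flared to 18 mm at the top (z = 25 mm). A stem just laid on a clip rests about 8 mm too high between its lips; pushed squarely towards the face (about 6 N) it snaps through on to the bar and is held
- clip_3 (a point): third clip, for the middle fork: the same point, y = -24 mm. Closed fingertips pressed on the stem just above the clip, some 45 mm from the foot, square to the face, snap it in: it gives way at 6 to 9 N, then sits rigid on the bar. The contact forces on the rack, which add up to about twice the push, must stay below 80 N
- clip_4 (a point): rightmost clip, for the shortest fork: the same point, y = -72 mm
- fork_giant: aluminium tuning fork, 232 mm long with a weight on each tine, already in the leftmost clip; round stem 9.2 mm thick, 73 mm long, then a flat shoulder 73 to 87 mm from the foot, 26 mm wide, 7 mm thick about the stem axis, then two tines as thick; origin on its middle line 116 mm from the foot, 4.6 mm below the stem's axis (on the desk); x points towards the tines, z is normal to the flat face
- fork_long: aluminium tuning fork, 194 mm long with a weight on each tine, 41 mm wide, 22 mm high; round stem 9.2 mm thick, 59 mm long, then a flat shoulder 59 to 73 mm from the foot, 24 mm wide, 7 mm thick about the stem axis, then two tines as thick; origin on its middle line 97 mm from the foot, 4.6 mm below the stem's axis (on the desk); x points towards the tines, z is normal to the flat face
- fork_medium: aluminium tuning fork, 172 mm long, no weights, 26 mm wide over the tines; round stem 9.2 mm thick, 58 mm long, then a flat shoulder 58 to 72 mm from the foot, 21 mm wide, 7 mm thick about the stem axis, then two tines as thick; origin on its middle line 86 mm from the foot, 4.6 mm below the stem's axis (on the desk); x points towards the tines, z is normal to the flat face
- fork_short: aluminium tuning fork, 126 mm long, no weights, 25 mm wide over the tines; round stem 9.2 mm thick, 42 mm long, then a flat shoulder 42 to 56 mm from the foot, 20 mm wide, 5.5 mm thick about the stem axis, then two tines as thick; origin on its middle line 63 mm from the foot, 4.6 mm below the stem's axis (on the desk); x points towards the tines, z is normal to the flat face
- fork_giant_foot (a point): the middle of the foot (free end of the stem, on its axis) of that fork
- fork_long_foot (a point): the middle of the foot (free end of the stem, on its axis) of that fork
- fork_medium_foot (a point): the middle of the foot (free end of the stem, on its axis) of that fork
- fork_short_foot (a point): the middle of the foot (free end of the stem, on its axis) of that fork
- jar: closed stainless dressing jar, 119 mm across, 87 mm high, loose; origin under its centre; leave it alone
- gel: white pump bottle, 49 x 84 mm, 217 mm high, loose; origin under its centre; leave it alone

How it is judged:
At the end, for the whole second after the job is handed in: the four forks form the row, longest left to shortest right, one per clip: each foot within 3.5 mm of the ledge and 5 mm of its clip's middle line, each stem pressed in (axis at the foot 12.5 to 21.5 mm above the face), parallel to the slope within 0.08 rad, at rest (x of fork_giant_foot in the frame of deck between -0.003 and 0.0035 m and y of fork_giant_foot in the frame of deck between 0.067 and 0.077 m and z of fork_giant_foot in the frame of deck between 0.0125 and 0.0215 m and angle between the x axis of each of fork_giant, fork_long, fork_medium, fork_short and the x axis of deck, either way round below 0.08 rad and linear speed of each of fork_giant, fork_long, fork_medium, fork_short below 0.02 m/s and x of fork_long_foot in the frame of deck between -0.003 and 0.0035 m and y of fork_long_foot in the frame of deck between 0.019 and 0.029 m and z of fork_long_foot in the frame of deck between 0.0125 and 0.0215 m and x of fork_medium_foot in the frame of deck between -0.003 and 0.0035 m and y of fork_medium_foot in the frame of deck between -0.029 and -0.019 m and z of fork_medium_foot in the frame of deck between 0.0125 and 0.0215 m and x of fork_short_foot in the frame of deck between -0.003 and 0.0035 m and y of fork_short_foot in the frame of deck between -0.077 and -0.067 m and z of fork_short_foot in the frame of deck between 0.0125 and 0.0215 m); the robot touches nothing.
It fails at once if the rack is pushed with more than 80 N (contact force between rack and anything else above 80 N).
It fails at once if the big fork is pulled out of its clip (z of fork_giant_foot in the frame of deck above 0.025 m or x of fork_giant_foot in the frame of deck above 0.012 m).
It fails at once if the jar or the bottle is disturbed (moved 25 mm or more, or the bottle is knocked over) (distance of any of jar, gel from where it was at the start of the episode above 0.025 m or angle between gel's own z axis and vertical above 0.4 rad).
It also fails if it takes over 72 s, if anything falls off the work surface, if the arm or the gripper's body presses on something with over 40 N, if the wrist force passes 120 N, or if a joint passes its speed limit or range.

ROBOT

A 6-joint arm with a two-finger parallel gripper is mounted at the origin on a cart in front of the work surface, level with it; the furniture and walls round the work are solid. World frame = base frame: x ahead of the robot, y to its left, z up, the work surface at z = 0. Lengths are in m, angles in rad, forces in N, time in s.
With the tool pointing down it reaches from about 0.325 to 0.75 m from the base axis. Payload 7.6 kg.
Tool frame: the origin (TCP) lies between the finger pads; the fingertips stand bot.finger_overhang ahead of it and the grasp point (between the pads) lies 5 mm behind it (bot.finger_overhang is the distance from the TCP to the fingertips, in m); z points along the fingers, y is the line along which they close (so a half turn about z gives the same grasp; the last joint's range is limited). The gripper opens to 85 mm and grips with 20 to 120 N. Pads are 22 mm wide; open, the fingers measure 114 mm over their backs; the gripper's body (76 mm by 85 mm) begins 54 mm behind the grasp point. The pads swing forward as they close: fully open they stand 13 mm farther back than shut.
Start: joints at [1.12, 0.052, 1.401, -0, 1.689, -0.07], TCP at [0.195, 0.487, 0.245] pointing down, gripper open.
Joint ranges: [-2.9, 2.9], [-0.91, 2.17], [0.12, 2.37], [-1.06, 4.2], [0.26, 2.73], [-2.93, 2.93]. Speed limits (rad/s): [2.57, 2.57, 3.01, 3.14, 3.14, 3.14].

INTERFACE

Orientations are given as a rotation vector (axis times angle).
In Python, from bench import bot gives the robot as it stands.
- The arm moves only by the shell command python3 inch.py FILE [FORCE], which reads ROWS from the file FILE. ROWS is a JSON list of rows, 1 to 10 of them, each an object with the fields xyz (a list: dx, dy, dz in m), turn (a turn about the tool's z in rad), aperture (the opening from 0.0 (shut) to 1.0 (fully open)); a field left out counts as zero (the opening has to be given); each row shifts and turns the commanded pose from where the row before left it, along the tool's axes as they then stand; what a row does not reach is not made up. A row lasts 1/10 s, in which the tool goes at most 0.05 m and 0.15 rad, less where a joint would pass 70% of its speed; a pose out of reach is approached as far as the arm can. The fingers move at their own pace and stop on an object; FORCE is the grip in N (left out, the last holds). Time passes only in rows, so rows that do not move let the fingers close. It prints the time, the measured TCP pose, the force, the opening and the grip force at its end. Input that does not fit is refused with a message, and nothing moves.
- bot.observe(): the state, without advancing time (a new reading comes with each control period).
- bot.get_image(name): name is "side" or "top"; returns the picture (384x512x3 uint8, blue, green, red); there is no depth.
- bot.camera_info(name): a dict with "mtx" (3x3 intrinsics, pixels), "pose" (4x4, takes a point from camera to world coordinates). Camera axes: x right, y down, z forward; pixel columns grow to the right and rows downward; lengths in m; the calibration is good to about 2 mm. A picture is of the moment at which its call begins. camera_info takes no time and is no camera call.
- bot.sign_off(): hands the job in; it is judged then, once.
The state is a dict: "clock": time; "joints": joint angles; "dq": joint speeds; "effort": joint torques, N m; "ee_pos": TCP position; "tool_rot": TCP orientation; "force": force on the tool from outside, world axes, zero at the start; "wrist_torque": the same for the moment, N m; "grip_width": opening from 0.0 (shut) to 1.0 (fully open); "gripper_force": force on a finger pad.
Only numpy, scipy, OpenCV 4.12 (cv2) and the standard library are available. Lean on these libraries where they do the work, as an engineer would, in place of code of your own. Each camera call takes 0.05 s, during which the arm holds its last target. There are 200 camera calls.

## Working session

There is one attempt and no reset: what is moved stays moved. The work goes in short steps, Python scripts to look and compute and a shell command to move; the robot and the scene stay as the last step left them, time stands still between calls to the robot, and variables do not carry over. Pictures are saved under pics/ and viewed, at most 10 in all, crops included, and the job is handed in when it is done.

```bash
ls; mkdir -p pics
python3 - <<'E'
from bench import bot
import cv2,numpy as np
for n in("top","side"):
    cv2.imwrite(f"pics/{n}0.png",bot.get_image(n)); c=bot.camera_info(n); print(np.round(c["mtx"],1).tolist(),np.round(c["pose"],4).tolist())
s=bot.observe(); print(s, bot.finger_overhang)
E
```

```text
bench.py
inch.py
pics
[[488.4, 0.0, 259.9], [0.0, 488.4, 202.2], [0.0, 0.0, 1.0]] [[-0.0038, -0.9944, 0.1052, 0.3941], [-1.0, 0.0029, -0.0088, -0.31], [0.0085, -0.1052, -0.9944, 1.0435], [0.0, 0.0, 0.0, 1.0]]
[[431.8, 0.0, 251.5], [0.0, 431.8, 201.4], [0.0, 0.0, 1.0]] [[-0.9019, -0.145, 0.4069, 0.1227], [-0.432, 0.3098, -0.847, 0.4674], [-0.0033, -0.9397, -0.3421, 0.4119], [0.0, 0.0, 0.0, 1.0]]
{'clock': 0.1, 'joints': array([ 1.11971732e+00,  5.27911551e-02,  1.40160259e+00,  2.95577032e-05,
        1.68861638e+00, -7.03627578e-02]), 'dq': array([ 1.14781872e-03, -1.12614967e-03, -5.13228672e-05,  9.06447922e-04,
        6.32826404e-04,  7.90890612e-04]), 'effort': array([ 1.09235636e-03, -3.82579279e+01, -3.60988963e+01, -7.65486243e-05,
        4.71299660e-03, -1.80654672e-05]), 'ee_pos': array([0.19497711, 0.487187  , 0.24455795]), 'tool_rot': array([-5.94342548e-01, -3.08445828e+00,  2.13914856e-03]), 'force': array([-0.24776936, -0.71182064, -1.43027663]), 'wrist_torque': array([-0.02354715,  0.01110805, -0.0247359 ]), 'gripper_force': 0.0, 'grip_width': 1.0005009983722717} 0.014
```

View pics/top0.png

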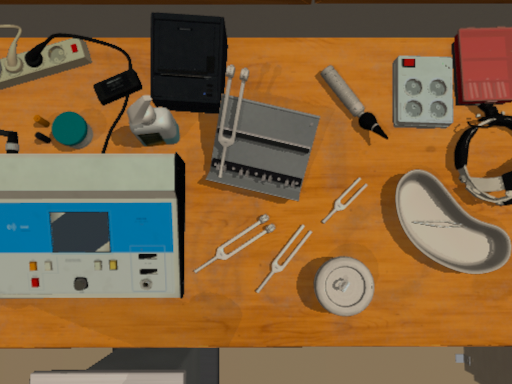

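View pics/side0.png

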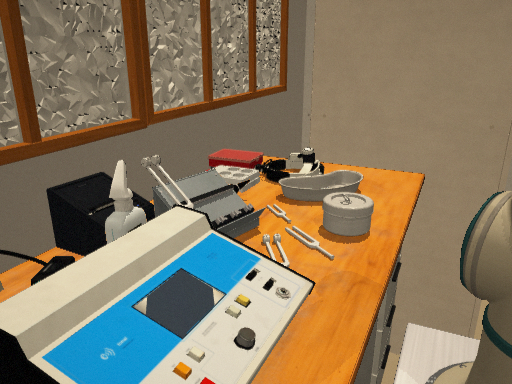

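The top view shows the giant fork on the rack (centre about 262,150). The loose forks are long (235,243), medium (284,258) and short (345,200), and the jar is at (344,286). The bottle stands at (152,120), left of the rack. I'll zoom in on both views.

Run:
```python
import cv2
a=cv2.imread("pics/top0.png")[60:300,185:385]; cv2.imwrite("pics/topc.png",cv2.resize(a,None,fx=2.5,fy=2.5,interpolation=cv2.INTER_CUBIC))
a=cv2.imread("pics/side0.png")[145:270,135:345]; cv2.imwrite("pics/sidec.png",cv2.resize(a,None,fx=3.8,fy=3.8,interpolation=cv2.INTER_CUBIC))
```

```text
(no output)
```

View pics/topc.png

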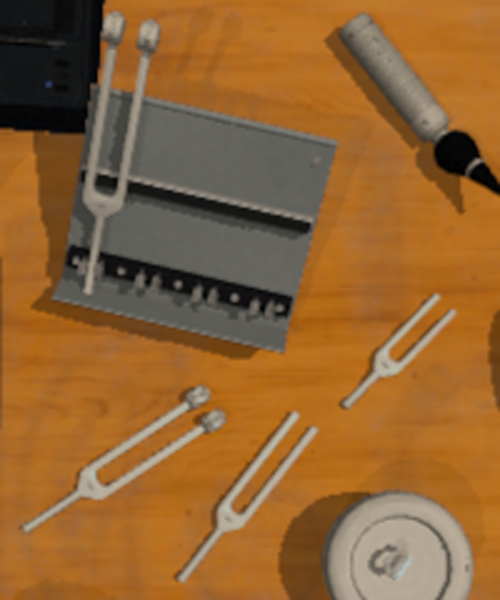

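View pics/sidec.png

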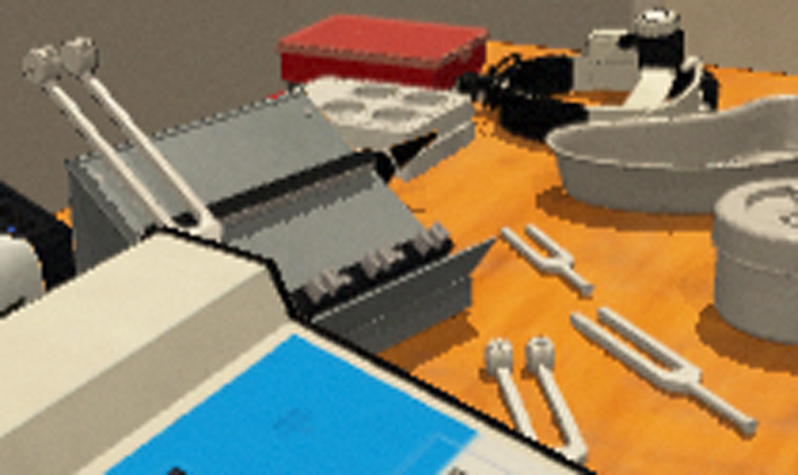

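The crops show the deck's top corners at about (223,95) and (319,118) in the top image, with the ledge's corners at (206,180) and (298,201). Clips 2 to 4 are near (244,172), (267,178) and (290,183). In the side image the deck's top-right corner is at (214,168) and the ledge's right corner at (266,208). Next I'll measure these properly.

```bash
cat > h.py <<'E'
import numpy as np, cv2
from bench import bot
from scipy.spatial.transform import Rotation as Rn
def cam(n): c=bot.camera_info(n); return np.array(c["mtx"]),np.array(c["pose"])
def ray(n,p):
    K,T=cam(n); d=T[:3,:3]@np.linalg.inv(K)@[p[0],p[1],1]; return T[:3,3],d/np.linalg.norm(d)
def onz(n,p,z): o,d=ray(n,p); return o+d*(z-o[2])/d[2]
def tri(a,b):
    (o,d),(q,e)=ray("top",a),ray("side",b); s=np.linalg.lstsq(np.c_[d,-e],q-o,rcond=None)[0]
    P,Q=o+s[0]*d,q+s[1]*e; return (P+Q)/2,np.linalg.norm(P-Q)
def proj(n,P):
    K,T=cam(n); c=K@(T[:3,:3].T@(np.asarray(P)-T[:3,3])); return c[:2]/c[2]
def fork(img,roi,L,z=.0046,n="top"):
    x0,y0,x1,y1=roi; a=cv2.resize(img[y0:y1,x0:x1],None,fx=4,fy=4,interpolation=cv2.INTER_CUBIC)
    h=cv2.cvtColor(a,cv2.COLOR_BGR2HSV); m=((h[...,1]<95)&(h[...,2]>115)).astype(np.uint8)
    k,lab,st,_=cv2.connectedComponentsWithStats(m); i=1+np.argmax(st[1:,4])
    v,u=np.nonzero(lab==i); uv=np.c_[(u+.5)/4-.5+x0,(v+.5)/4-.5+y0]
    P=np.array([onz(n,p,z)[:2] for p in uv[::3]])
    (c,_,_)=cv2.minAreaRect(P.astype(np.float32)*1000); 
    ax=np.linalg.svd(P-P.mean(0),full_matrices=False)[2][0]
    t=(P-P.mean(0))@ax; w=(P-P.mean(0))@[-ax[1],ax[0]]
    if abs(w[t>t.max()-.02]).mean()<abs(w[t<t.min()+.02]).mean(): ax=-ax; t=-t; w=-w
    # refine: foot centre to tine-end centre
    f=P[t<t.min()+.012].mean(0); e=P[t>t.max()-.05]; 
    we=(e-f)@[-ax[1],ax[0]]; mid=f+ax*((e-f)@ax).mean()+np.array([-ax[1],ax[0]])*(we.min()+we.max())/2
    ax=(mid-f)/np.linalg.norm(mid-f); t=(P-f)@ax
    foot=f+ax*t.min(); return foot,ax,t.max()-t.min()
E
python3 - <<'E'
from h import *
im=cv2.imread("pics/top0.png")
for n,r in dict(long=(185,205,285,280),medium=(252,215,318,298),short=(315,170,375,228)).items():
    f,a,L=fork(im,r,0); print(n,f.round(4),"yaw",np.degrees(np.arctan2(a[1],a[0])).round(2),"len",L.round(4))
for a,b in (((319.4,118),(213.9,167.9)),((298.2,200.8),(265.8,207.6))): print("tri",tri(a,b))
# fork heights: medium foot, short foot
c=lambda u,v:(185+u/2.5-.3,60+v/2.5-.3); s=lambda u,v:(135+u/3.8-.4,145+v/3.8-.4)
print("med foot",tri(c(181,577),s(750,428)),"short foot",tri(c(346,404),s(588,291)))
# rack pose from top corners
t=np.radians(35);S,C=np.sin(t),np.cos(t)
D=lambda x,z:24e-3+x*S+z*C
A=[onz("top",p,D(.168,0)) for p in ((223,95.2),(319.4,118))]; B=[onz("top",p,D(0,.038)) for p in ((205.8,179.6),(298.2,200.8))]
for w in(A,B):
    d=w[0]-w[1]; print("corners",w,np.linalg.norm(d),"ydir yaw",np.degrees(np.arctan2(d[1],d[0]))-90)
print("clips",[onz("top",c(*p),D(.024,.021)).round(4) for p in((148,279),(204,294),(263,308))])
s=bot.observe(); print(Rn.from_rotvec(s["tool_rot"]).as_matrix().round(3))
E
```

```text
long [ 0.3576 -0.1801] yaw -56.5 len 0.1749Traceback (most recent call last):
  File "<stdin>", line 4, in <module>
  File "h.py", line 18, in fork
    P=np.array([onz(n,p,z)[:2] for p in uv[::3]])
                ~~~^^^^^^^
  File "h.py", line 7, in onz
    def onz(n,p,z): o,d=ray(n,p); return o+d*(z-o[2])/d[2]
                        ~~~^^^^^
  File "h.py", line 6, in ray
    K,T=cam(n); d=T[:3,:3]@np.linalg.inv(K)@[p[0],p[1],1]; return T[:3,3],d/np.linalg.norm(d)
        ~~~^^^
  File "h.py", line 4, in cam
    def cam(n): c=bot.camera_info(n); return np.array(c["mtx"]),np.array(c["pose"])
                  ~~~~~~~~~~~~~~~^^^
ValueError: time passes only in moves, steps and waits
```

```bash
python3 - <<'E'
s=open('h.py').read()
s=s.replace('def cam(n): c=bot.camera_info(n); return np.array(c["mtx"]),np.array(c["pose"])','''import functools
@functools.lru_cache(None)
def cam(n): c=bot.camera_info(n); return np.array(c["mtx"]),np.array(c["pose"])''').replace('h[...,1]<95)&(h[...,2]>115','h[...,1]<120)&(h[...,2]>95')
open('h.py','w').write(s)
E
python3 - <<'E'
from h import *
im=cv2.imread("pics/top0.png")
for n,r in dict(long=(185,205,285,280),medium=(252,215,318,298),short=(315,170,375,228)).items():
    f,a,L=fork(im,r,0); print(n,f.round(4),"yaw",np.degrees(np.arctan2(a[1],a[0])).round(2),"len",L.round(4))
for a,b in (((319.4,118),(213.9,167.9)),((298.2,200.8),(265.8,207.6))): print("tri",tri(a,b))
# fork heights: medium foot, short foot
c=lambda u,v:(185+u/2.5-.3,60+v/2.5-.3); s=lambda u,v:(135+u/3.8-.4,145+v/3.8-.4)
print("med foot",tri(c(181,577),s(750,428)),"short foot",tri(c(346,404),s(588,291)))
# rack pose from top corners
t=np.radians(35);S,C=np.sin(t),np.cos(t)
D=lambda x,z:24e-3+x*S+z*C
A=[onz("top",p,D(.168,0)) for p in ((223,95.2),(319.4,118))]; B=[onz("top",p,D(0,.038)) for p in ((205.8,179.6),(298.2,200.8))]
for w in(A,B):
    d=w[0]-w[1]; print("corners",w,np.linalg.norm(d),"ydir yaw",np.degrees(np.arctan2(d[1],d[0]))-90)
print("clips",[onz("top",c(*p),D(.024,.021)).round(4) for p in((148,279),(204,294),(263,308))])
s=bot.observe(); print(Rn.from_rotvec(s["tool_rot"]).as_matrix().round(3))
E
```

```text
long [ 0.3572 -0.1798] yaw -56.4 len 0.1952
medium [ 0.3148 -0.3114] yaw -38.74 len 0.1731
short [ 0.4606 -0.4521] yaw -44.93 len 0.1264
tri (array([ 0.65710704, -0.4332231 ,  0.12115074]), np.float64(0.004026480633952245))
tri (array([ 0.50125905, -0.39715495,  0.0528956 ]), np.float64(0.0004910310471751983))
med foot (array([ 0.31686881, -0.31288525,  0.00350562]), np.float64(0.0013486530793687668)) short foot (array([ 0.4626343 , -0.45401544,  0.00390955]), np.float64(1.228890219840999e-05))
corners [array([ 0.70115135, -0.24728923,  0.12036084]), array([ 0.6554754 , -0.43420256,  0.12036084])] 0.19241332399110697 ydir yaw -13.73222549011048
corners [array([ 0.54535971, -0.20846934,  0.05512778]), array([ 0.50124569, -0.39686785,  0.05512778])] 0.19349429966827902 ydir yaw -13.178537271216314
clips [array([ 0.5624, -0.2863,  0.055 ]), array([ 0.5498, -0.3321,  0.055 ]), array([ 0.5381, -0.3803,  0.055 ])]
[[-0.928  0.372 -0.001]
 [ 0.372  0.928 -0.001]
 [ 0.    -0.001 -1.   ]]
```

```bash
cat >> h.py <<'E'
def go(P,yaw):
    s=bot.observe(); R=Rn.from_rotvec(s["tool_rot"]).as_matrix(); d=R.T@(np.array(P)-s["ee_pos"])
    y=np.degrees(np.arctan2(R[1,0],R[0,0])); print("d tool",d.round(4),"turn",np.radians((y-yaw+180)%360-180).round(3),"yaw",y.round(2))
E
python3 - <<'E'
from h import *
c=lambda u,v:(185+u/2.5-.3,60+v/2.5-.3); s=lambda u,v:(135+u/3.8-.4,145+v/3.8-.4)
f=onz("top",c(89,292),.038);m=onz("top",c(131.5,18),.167);d=m-f;print("giant",f,m,np.degrees(np.arctan2(d[1],d[0])))
print("device back right top",tri((176,155),s(268,262)))
print("device front right top: ",[onz("top",(182,296),z) for z in(.05,.1)],[onz("side",(312,287),z) for z in(.05,.1)], tri((182,296),(312,287)))
print("back edge",tri((185,153),s(295,318)))
go((.40,.13,.245),123.6)
im=cv2.imread("pics/top0.png");h=cv2.cvtColor(im,cv2.COLOR_BGR2HSV)
# bar line: darkest band fit
g=im.max(2)
for nm,(v0,v1) in dict(rail=(125,152),bar=(160,190)).items():
    pts=[]
    for u in range(245,300):
        col=g[v0:v1,u].astype(int); k=np.nonzero(col<45)[0]
        if len(k): pts.append((u,v0+k.mean()))
    pts=np.array(pts); z=.024+.098*.5736+.0135*.819-.006 if nm=="rail" else .024+.024*.5736+.0124*.819
    a,b=np.polyfit(pts[:,0],pts[:,1],1); P=[onz("top",(u,a*u+b),z) for u in(245,300)]; d=P[0]-P[1]; print(nm,len(pts),np.degrees(np.arctan2(d[1],d[0]))-90,P)
E
```

```text
giant [ 0.5544232  -0.23679855  0.038     ] [ 0.73975702 -0.27679539  0.167     ] -12.178216531569342
device back right top (array([ 0.55775858, -0.17056964,  0.11658044]), np.float64(0.05708671071629293))
device front right top:  [array([ 0.3107419 , -0.16217878,  0.05      ]), array([ 0.31493655, -0.16961968,  0.1       ])] [array([ 0.29494026, -0.11147654,  0.05      ]), array([ 0.2711357, -0.0314876,  0.1      ])] (array([ 0.30851383, -0.15781317,  0.02108226]), np.float64(0.00041463779948580653))
back edge (array([ 0.56125411, -0.18551047,  0.08159916]), np.float64(0.07295102049274728))
d tool [-3.231e-01 -2.554e-01 -1.000e-04] turn 0.604 yaw 158.19
rail 55 -13.410129957259457 [array([ 0.62810911, -0.28925211,  0.0852693 ]), array([ 0.6019258 , -0.39907201,  0.0852693 ])]
bar 55 -13.202991269346029 [array([ 0.56898547, -0.28840157,  0.047922  ]), array([ 0.54240527, -0.40170022,  0.047922  ])]
```

```bash
echo '[{"xyz": [-0.032,-0.0255,0],"aperture": 0.5},{"xyz": [-0.032,-0.0255,0],"aperture": 0.5},{"xyz": [-0.032,-0.0255,0],"aperture": 0.5},{"xyz": [-0.032,-0.0255,0],"aperture": 0.5},{"xyz": [-0.032,-0.0255,0],"aperture": 0.5},{"xyz": [-0.032,-0.0255,0],"aperture": 0.5},{"xyz": [-0.032,-0.0255,0],"aperture": 0.5},{"xyz": [-0.032,-0.0255,0],"aperture": 0.5},{"xyz": [-0.032,-0.0255,0],"aperture": 0.5},{"xyz": [-0.032,-0.0255,0],"aperture": 0.5}]' > mv.in && python3 inch.py mv.in 60; echo '[{"turn": 0.12,"aperture": 0.4},{"turn": 0.12,"aperture": 0.4},{"turn": 0.12,"aperture": 0.4},{"turn": 0.12,"aperture": 0.4},{"turn": 0.12,"aperture": 0.4},{"aperture": 0.4}]' > mv.in && python3 inch.py mv.in
python3 - <<'E'
from h import *
a=np.radians(-56.4);g=.046;go((.3572+g*np.cos(a),-.1798+g*np.sin(a),.016),123.6)
E
```

```text
clock: 1.1
ee_pos: [0.3978, 0.1301, 0.2451]
tool_rot: [-0.595, -3.085, -0.0]
force: [1.1, 1.3, 0.0]
grip_width: 0.5
gripper_force: 0.0
clock: 1.7
ee_pos: [0.3973, 0.1317, 0.2449]
tool_rot: [-1.481, -2.77, 0.001]
force: [0.0, 0.1, 0.6]
grip_width: 0.397
gripper_force: 0.0
d tool [-0.2829 -0.2063  0.229 ] turn 0.002 yaw 123.74
```

```bash
echo '[{"xyz": [-0.0314,-0.0229,0],"aperture": 0.4},{"xyz": [-0.0314,-0.0229,0],"aperture": 0.4},{"xyz": [-0.0314,-0.0229,0],"aperture": 0.4},{"xyz": [-0.0314,-0.0229,0],"aperture": 0.4},{"xyz": [-0.0314,-0.0229,0],"aperture": 0.4},{"xyz": [-0.0314,-0.0229,0],"aperture": 0.4},{"xyz": [-0.0314,-0.0229,0],"aperture": 0.4},{"xyz": [-0.0314,-0.0229,0],"aperture": 0.4},{"xyz": [-0.0314,-0.0229,0],"aperture": 0.4},{"aperture": 0.4}]' > mv.in && python3 inch.py mv.in; echo '[{"xyz": [0,0,0.04],"aperture": 0.4},{"xyz": [0,0,0.04],"aperture": 0.4},{"xyz": [0,0,0.04],"aperture": 0.4},{"xyz": [0,0,0.03],"aperture": 0.4},{"aperture": 0.4}]' > mv.in && python3 inch.py mv.in
python3 - <<'E'
from h import *
a=np.radians(-56.4);g=.046;go((.3572+g*np.cos(a),-.1798+g*np.sin(a),.016),123.6)
cv2.imwrite("pics/s1.png",bot.get_image("side")[130:320,130:380].repeat(3,0).repeat(3,1)[:570,:750])
E
```

```text
clock: 2.7
ee_pos: [0.3825, -0.221, 0.2446]
tool_rot: [-1.481, -2.769, 0.001]
force: [0.1, 0.9, -0.1]
grip_width: 0.403
gripper_force: 0.0
clock: 3.2
ee_pos: [0.3811, -0.2156, 0.091]
tool_rot: [-1.471, -2.766, -0.002]
force: [-0.3, -0.0, -0.4]
grip_width: 0.403
gripper_force: 0.0
d tool [-0.0036  0.0001  0.075 ] turn 0.007 yaw 123.97
```

View pics/s1.png

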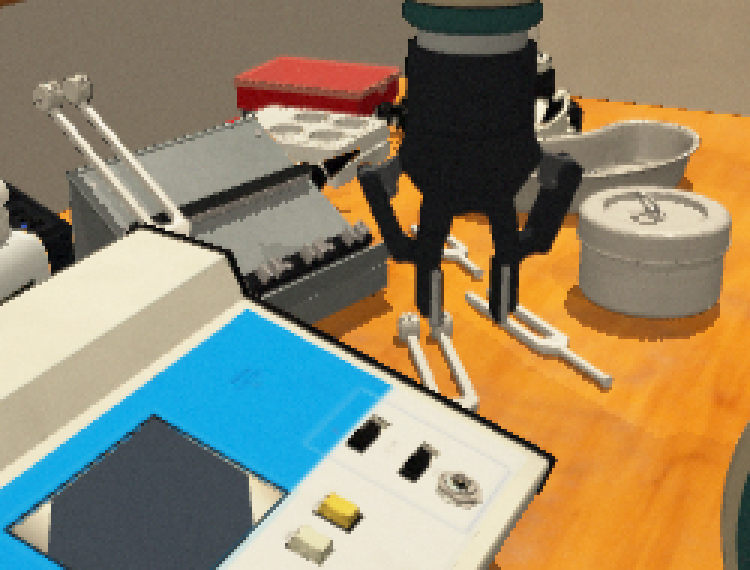

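The gripper (crop 465,200) hangs over the long fork with open fingers and is clear of the monitor's edge. I'll go down.

```bash
echo '[{"xyz": [-0.0035,0,0.025],"aperture": 0.4},{"xyz": [0,0,0.025],"aperture": 0.4},{"xyz": [0,0,0.015],"aperture": 0.4},{"xyz": [0,0,0.009],"aperture": 0.4},{"aperture": 0.4}]' > mv.in && python3 inch.py mv.in
python3 - <<'E'
from h import *
a=np.radians(-56.4);g=.046;go((.3572+g*np.cos(a),-.1798+g*np.sin(a),.016),123.6)
E
```

```text
clock: 3.75
ee_pos: [0.3858, -0.2207, 0.022]
tool_rot: [1.478, 2.772, 0.0]
force: [0.8, 0.8, 0.1]
grip_width: 0.4
gripper_force: 0.0
d tool [ 0.0039 -0.0012  0.006 ] turn 0.005 yaw 123.86
```

```bash
echo '[{"xyz": [0.004,-0.001,0.004],"aperture": 0.4},{"xyz": [0,0,0.002],"aperture": 0.4},{"aperture": 0.4},{"aperture": 0},{"aperture": 0},{"aperture": 0},{"aperture": 0}]' > mv.in && python3 inch.py mv.in 80
python3 - <<'E'
from h import *
a=np.radians(-56.4);g=.046;go((.3572+g*np.cos(a),-.1798+g*np.sin(a),.016),123.6)
E
echo '[{"xyz": [0,0,-0.02],"aperture": 0},{"xyz": [0,0,-0.03],"aperture": 0},{"xyz": [0,0,-0.04],"aperture": 0},{"xyz": [0,0,-0.03],"aperture": 0},{"aperture": 0},{"aperture": 0}]' > mv.in && python3 inch.py mv.in
python3 - <<'E'
from h import *
cv2.imwrite("pics/s2.png",bot.get_image("side")[130:320,130:380].repeat(3,0).repeat(3,1)[:570,:750])
# next: above rack, x deck grip
o=np.array([.5445,-.3083,.024]);p=np.radians(-13.4);print(bot.observe()["ee_pos"]); go((.56,-.29,.2),166.6)
E
```

```text
clock: 4.45
ee_pos: [0.3825, -0.2181, 0.0158]
tool_rot: [1.479, 2.771, -0.0]
force: [-1.1, 0.8, 5.1]
grip_width: 0.061
gripper_force: 78.6
d tool [-0.0001  0.0001 -0.0002] turn 0.004 yaw 123.8
clock: 5.05
ee_pos: [0.3823, -0.2179, 0.1351]
tool_rot: [1.479, 2.771, 0.0]
force: [0.4, 0.7, -1.8]
grip_width: 0.058
gripper_force: 78.5
[ 0.38183077 -0.21754043  0.13411547]
d tool [-0.1592  0.1077 -0.0662] turn -0.747 yaw 123.8
```

View pics/s2.png

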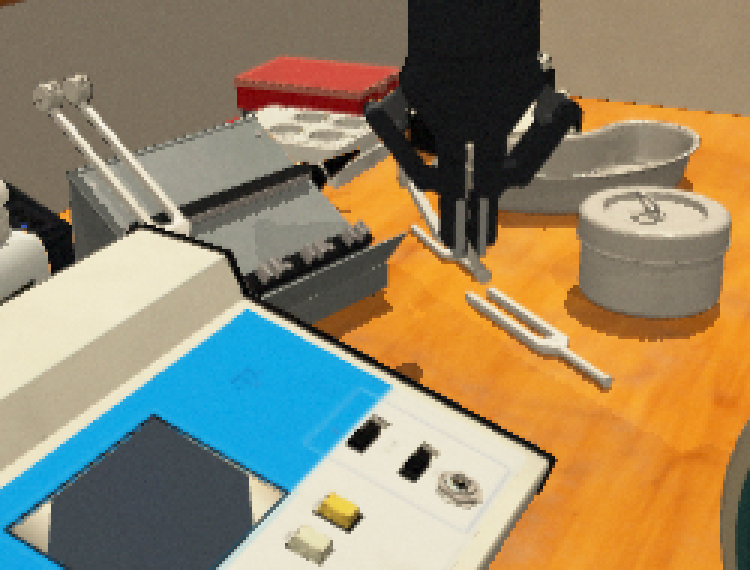

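The fork is held, with its foot at crop (485,275) and its tines behind the fingers, ending near crop (403,175). I'll compare that with a horizontal fork while turning towards the rack.

```bash
echo '[{"xyz": [0,0,-0.03],"turn": -0.11,"aperture": 0},{"xyz": [0,0,-0.02],"turn": -0.11,"aperture": 0},{"xyz": [0,0,-0.02],"turn": -0.11,"aperture": 0},{"turn": -0.11,"aperture": 0},{"turn": -0.11,"aperture": 0},{"turn": -0.1,"aperture": 0},{"turn": -0.1,"aperture": 0},{"aperture": 0}]' > mv.in && python3 inch.py mv.in
python3 - <<'E'
from h import *
for P in ((.464,-.341,.1236),(.357,-.18,.1236),(.464,-.341,.10),(.464,-.341,.08)): print(((proj("side",P)-[130,130])*3).round())
go((.56,-.29,.2),166.6)
E
```

```text
clock: 5.9
ee_pos: [0.3818, -0.2175, 0.2033]
tool_rot: [-0.36, -3.118, -0.003]
force: [0.9, 0.3, -0.8]
grip_width: 0.065
gripper_force: 78.6
[424. 173.]
[485. 277.]
[423. 204.]
[423. 231.]
d tool [-0.1901 -0.03    0.0027] turn 0.004 yaw 166.83
```

```bash
cat >> h.py <<'E'
O=np.array([.5445,-.3083,0]);psi=np.radians(-13.4)
XD=np.array([np.cos(psi),np.sin(psi),0]);YD=np.array([-np.sin(psi),np.cos(psi),0])
def rk(h,y,v): return O+h*XD+y*YD+[0,0,v]
def st():
    s=bot.observe(); d=s["ee_pos"]-O; f=s["force"]; print("h %.4f y %.4f v %.4f"%(d@XD,d@YD,d[2]),"F h %.1f y %.1f v %.1f"%(f@XD,f@YD,f[2]),"grip",round(float(s["grip_width"]),3),s["clock"])
E
python3 -c "
from h import *
go(rk(.0285,.024,.165),166.6)"
```

```text
d tool [-0.2079 -0.0275  0.0376] turn 0.004 yaw 166.83
```

```bash
echo '[{"xyz": [-0.03,-0.004,0],"aperture": 0},{"xyz": [-0.03,-0.004,0],"aperture": 0},{"xyz": [-0.03,-0.004,0],"aperture": 0},{"xyz": [-0.03,-0.004,0],"aperture": 0},{"xyz": [-0.03,-0.004,0],"aperture": 0},{"xyz": [-0.03,-0.004,0],"aperture": 0},{"xyz": [-0.028,-0.0035,0],"turn": 0.004,"aperture": 0},{"xyz": [0,0,0.02],"aperture": 0},{"xyz": [0,0,0.018],"aperture": 0},{"aperture": 0}]' > mv.in && python3 inch.py mv.in; python3 -c "
from h import *
go(rk(.0285,.024,.165),166.6);st()
c=bot.get_image('side')[130:320,100:350];cv2.imwrite('pics/s3.png',c.repeat(3,0).repeat(3,1))"
```

```text
clock: 6.9
ee_pos: [0.577, -0.2913, 0.1619]
tool_rot: [-0.371, -3.112, -0.006]
force: [0.9, -0.3, -1.4]
grip_width: 0.062
gripper_force: 78.5
d tool [-0.0008 -0.     -0.0031] turn -0.003 yaw 166.41
h 0.0277 y 0.0240 v 0.1619 F h 0.9 y -0.1 v -1.4 grip 0.062 6.9
```

View pics/s3.png

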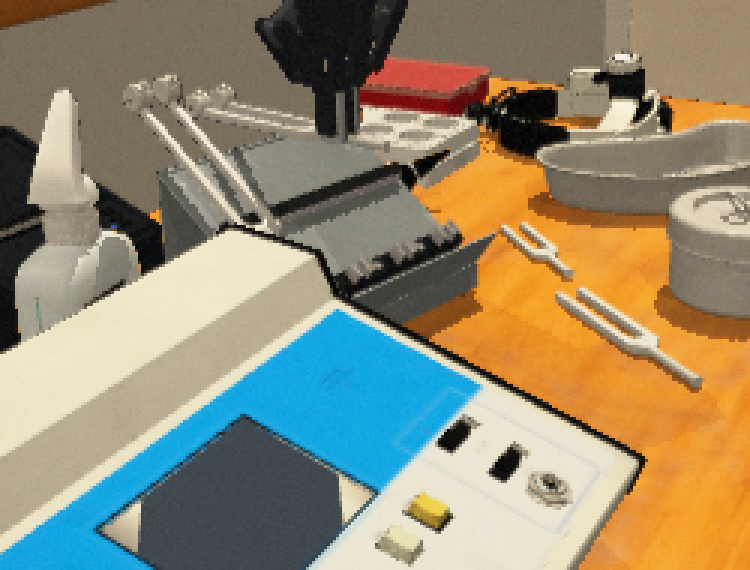

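The long fork is held horizontal across the rack: its weights show at crop (195-225,100) and the fingers at (335,110). I'll lower it to the rack's top edge with a lighter grip so that it can pivot.

```bash
echo '[{"xyz": [-0.001,0,0.012],"aperture": 0},{"xyz": [0,0,0.012],"aperture": 0},{"xyz": [0,0,0.006],"aperture": 0},{"xyz": [0,0,0.003],"aperture": 0},{"aperture": 0}]' > mv.in && python3 inch.py mv.in 30; python3 -c "
from h import *
st()"; echo '[{"xyz": [0,0,0.005],"aperture": 0},{"xyz": [0,0,0.005],"aperture": 0},{"xyz": [0,0,0.005],"aperture": 0},{"aperture": 0}]' > mv.in && python3 inch.py mv.in;python3 -c "
from h import *
st()"
```

```text
clock: 7.45
ee_pos: [0.5794, -0.2924, 0.1344]
tool_rot: [0.368, 3.12, 0.0]
force: [-0.9, 0.6, 1.3]
grip_width: 0.062
gripper_force: 78.6
h 0.0303 y 0.0235 v 0.1344 F h -1.1 y 0.4 v 1.3 grip 0.062 7.45
clock: 7.85
ee_pos: [0.5791, -0.2923, 0.118]
tool_rot: [-0.368, -3.119, -0.001]
force: [-0.8, -0.4, 1.1]
grip_width: 0.055
gripper_force: 74.7
h 0.0299 y 0.0236 v 0.1180 F h -0.7 y -0.5 v 1.1 grip 0.055 7.85
```

```bash
echo '[{"xyz": [0,0,0.005],"aperture": 0},{"xyz": [0,0,0.005],"aperture": 0},{"xyz": [0,0,0.005],"aperture": 0},{"xyz": [0,0,0.005],"aperture": 0},{"xyz": [0,0,0.004],"aperture": 0},{"aperture": 0}]' > mv.in && python3 inch.py mv.in 30; python3 -c "
from h import *
st()"; echo '[{"xyz": [-0.001,0,0.004],"aperture": 0},{"xyz": [-0.001,0,0.004],"aperture": 0},{"aperture": 0}]' > mv.in && python3 inch.py mv.in;python3 -c "
from h import *
st();print(bot.observe()['gripper_force'])
c=bot.get_image('side')[130:280,100:300];cv2.imwrite('pics/s4.png',c.repeat(3,0).repeat(3,1))"
```

```text
clock: 8.45
ee_pos: [0.5793, -0.2924, 0.0948]
tool_rot: [-0.368, -3.119, -0.001]
force: [-0.6, 0.7, 0.6]
grip_width: 0.058
gripper_force: 61.5
h 0.0302 y 0.0236 v 0.0948 F h -0.7 y 0.5 v 0.6 grip 0.058 8.45
clock: 8.75
ee_pos: [0.5815, -0.2924, 0.087]
tool_rot: [-0.367, -3.12, -0.002]
force: [1.4, 1.5, 0.2]
grip_width: 0.059
gripper_force: 52.6
h 0.0323 y 0.0241 v 0.0870 F h 1.1 y 1.8 v 0.2 grip 0.059 8.75
52.60478675365448
```

View pics/s4.png

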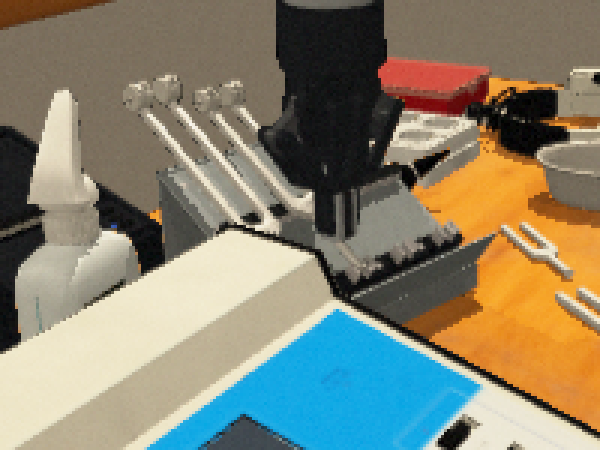

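The long fork now lies along the slope beside the giant, weights at crop (220,95) and stem over clip 2 near (350,250). I'll slide it to the ledge.

```bash
echo '[{"xyz": [0.002,0,0.0014],"aperture": 0},{"xyz": [0.002,0,0.0014],"aperture": 0},{"xyz": [0.0015,0,0.001],"aperture": 0},{"aperture": 0}]' > mv.in && python3 inch.py mv.in 30; python3 -c "
from h import *
st()"; for i in 1 2; do echo '[{"xyz": [0.0008,0,0.0006],"aperture": 0},{"xyz": [0.0008,0,0.0006],"aperture": 0},{"aperture": 0}]' > mv.in && python3 inch.py mv.in | tail -3 | head -1;python3 -c "
from h import *
st()"; done
```

```text
clock: 9.2
ee_pos: [0.5758, -0.2915, 0.0834]
tool_rot: [-0.368, -3.12, -0.0]
force: [-0.5, 2.1, 1.2]
grip_width: 0.06
gripper_force: 53.1
h 0.0265 y 0.0236 v 0.0834 F h -0.9 y 1.9 v 1.2 grip 0.06 9.2
force: [1.1, 1.3, 2.5]
h 0.0251 y 0.0235 v 0.0822 F h 0.8 y 1.5 v 2.5 grip 0.06 9.5
force: [1.5, 1.2, 1.1]
h 0.0234 y 0.0236 v 0.0807 F h 1.2 y 1.5 v 1.1 grip 0.059 9.8
```

```bash
for i in 1 2 3; do echo '[{"xyz": [0.0008,0,0.0006],"aperture": 0},{"xyz": [0.0004,0,0.0003],"aperture": 0},{"aperture": 0}]' > mv.in && python3 inch.py mv.in | tail -3 | head -1;python3 -c "
from h import *
st()"; done
```

```text
force: [1.5, 1.7, -0.2]
h 0.0223 y 0.0236 v 0.0799 F h 1.1 y 2.0 v -0.2 grip 0.065 10.1
force: [1.8, 1.9, 0.5]
h 0.0210 y 0.0236 v 0.0791 F h 1.3 y 2.2 v 0.5 grip 0.062 10.4
force: [0.8, 1.6, 0.9]
h 0.0199 y 0.0236 v 0.0782 F h 0.4 y 1.8 v 0.9 grip 0.06 10.7
```

```bash
python3 -c "
from h import *
def dk(x,y,z): S,C=.5736,.8192; return rk(x*C-z*S,y,.024+x*S+z*C)
for n in ('side','top'):
    a=bot.get_image(n); cv2.imwrite('pics/'+n+'5.png',a)
    for L,y in ((232,.072),(194,.024)): print(n,L,[proj(n,dk(L/1e3,y+d,.017)).round(1).tolist() for d in(.015,-.015)])
a=cv2.imread('pics/side5.png');t=cv2.imread('pics/top5.png')
cv2.imwrite('pics/m5.png',np.hstack([cv2.resize(a[145:225,130:220],None,fx=4.4,fy=5,interpolation=2),cv2.resize(t[60:200,205:295],None,fx=4.4,fy=400/140,interpolation=2)]))
"
```

```text
side 232 [[143.2, 160.5], [153.9, 157.9]]
side 194 [[169.9, 167.8], [179.8, 165.1]]
top 232 [[231.1, 65.9], [246.9, 69.5]]
top 194 [[252.6, 91.5], [268.0, 95.1]]
```

View pics/m5.png

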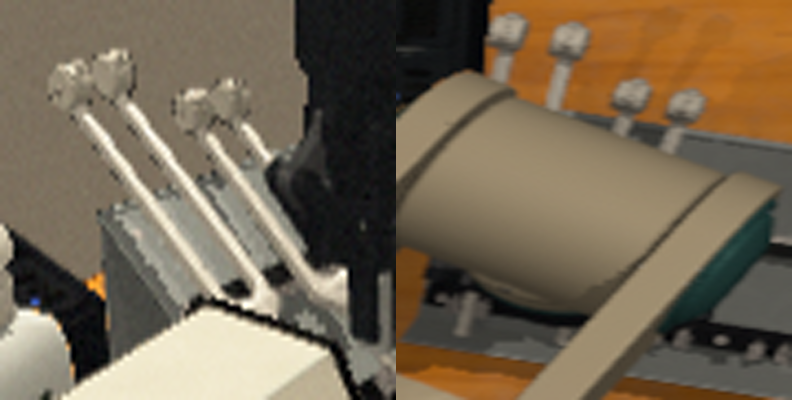

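In m5 the long fork's weight ends are at about (258.6,88) and (271.4,91.5) in the top view. That puts the foot at the ledge, but the fork is yawed a few degrees right, and the grip has slid about 5 mm. I'll open, move up 5 mm and regrip to realign it.

```bash
echo '[{"aperture": 0.25},{"aperture": 0.25},{"aperture": 0.25},{"xyz": [-0.002,0,-0.0014],"aperture": 0.25},{"xyz": [-0.002,0.0002,-0.0014],"aperture": 0.25},{"aperture": 0.25}]' > mv.in && python3 inch.py mv.in 60; python3 -c "
from h import *
st()"; echo '[{"aperture": 0.06},{"aperture": 0},{"aperture": 0},{"aperture": 0},{"aperture": 0}]' > mv.in && python3 inch.py mv.in|tail -3;python3 -c "
from h import *
st()
a=bot.get_image('top')
h=cv2.cvtColor(a,cv2.COLOR_BGR2HSV);m=((h[...,1]<120)&(h[...,2]>95))[78:102,248:285]
for r in m[:16]: print(''.join('#' if k else '.' for k in r))
"
```

```text
clock: 11.4
ee_pos: [0.5737, -0.291, 0.0816]
tool_rot: [0.368, 3.119, -0.0]
force: [-0.5, 0.9, 0.4]
grip_width: 0.248
gripper_force: 0.0
h 0.0244 y 0.0236 v 0.0816 F h -0.7 y 0.8 v 0.4 grip 0.248 11.4
force: [-11.6, 4.9, 15.1]
grip_width: 0.002
gripper_force: 9.9
h 0.0232 y 0.0236 v 0.0837 F h -12.4 y 2.1 v 15.1 grip 0.002 11.9
.....................................
.....................................
.....................................
.....................................
.....................................
.....................................
.....................................
.....................................
.....................................
.....................................
.....................................
.....................................
.....................................
.....................................
...........###.......................
.........######......................
```

```bash
echo '[{"xyz": [0,0,-0.004],"aperture": 0},{"xyz": [0,0,-0.006],"aperture": 0.0},{"xyz": [0,0,-0.02],"aperture": 0.0},{"xyz": [0,0,-0.03],"aperture": 0},{"xyz": [0.03,0,-0.03],"aperture": 0},{"xyz": [0.04,0,-0.03],"aperture": 0},{"xyz": [0.04,0,0],"aperture": 0},{"xyz": [0.04,0,0],"aperture": 0},{"xyz": [0.03,0,0],"aperture": 0},{"aperture": 0}]' > mv.in && python3 inch.py mv.in ; python3 -c "
from h import *
st()
a=bot.get_image('top');b=bot.get_image('side');cv2.imwrite('pics/top6.png',a);cv2.imwrite('pics/side6.png',b)
h=cv2.cvtColor(a,cv2.COLOR_BGR2HSV);m=((h[...,1]<120)&(h[...,2]>120))[60:200,215:300]
for r in m[::2]: print(''.join('#' if k else '.' for k in r))
"
```

```text
clock: 12.95
ee_pos: [0.3962, -0.2484, 0.2015]
tool_rot: [0.37, 3.119, -0.001]
force: [-1.0, -0.6, -0.3]
grip_width: -0.006
gripper_force: 0.0
h -0.1582 y 0.0239 v 0.2015 F h -0.8 y -0.9 v -0.3 grip -0.006 12.95
.....................................................................................
.....................................................................................
................#....................................................................
............#######..................................................................
............########........####.....................................................
...........########.......########...................................................
............#######.......########...................................................
...............###.......#########...................................................
..........................#...##.....................................................
.............#.................#.....................................................
............#####...........
[... 4431 characters left out ...]
............
.............#.......................................................................
.....................................................................................
.....................................................................................
.....................................................................................
.....................................................................................
.....................................................................................
.....................................................................................
.....................................................................................
```

```bash
cat >> h.py <<'E'
S,C=np.sin(np.radians(35)),np.cos(np.radians(35))
def dk(x,y,z): return rk(x*C-z*S,y,.024+x*S+z*C)
NX=XD*C+np.array([0,0,S]);NZ=-XD*S+np.array([0,0,C]);O3=O+[0,0,.024]
def ondeck(p,z=.017,n="top"):
    o,d=ray(n,p); P=o+d*((z-(o-O3)@NZ)/(d@NZ)); return (P-O3)@NX,(P-O3)@YD
def meas(a,y0,z=.017,xs=None,lim=.03):
    h=cv2.cvtColor(a,cv2.COLOR_BGR2HSV);v,u=np.nonzero((h[...,1]<120)&(h[...,2]>135))
    k=(u>195)&(u<330)&(v>50)&(v<215); Q=np.array([ondeck(p,z) for p in np.c_[u,v][k]])
    for lo,hi,w in ((-.01,.015,.012),(.005,.02,.012),(.035,.055,.013),(.06,.07,.02),(.09,.1,.022),(.12,.14,.024),(.15,.17,.024),(.17,.25,.03)):
        q=Q[(Q[:,0]>lo)&(Q[:,0]<hi)&(abs(Q[:,1]-y0)<w)]
        if len(q): print(lo,"n",len(q),"x",(q[:,0].min()*1e3).round(1),(q[:,0].max()*1e3).round(1),"y min/mean/max",(q[:,1].min()*1e3).round(1),(q[:,1].mean()*1e3).round(1),(q[:,1].max()*1e3).round(1))
E
python3 -c "
from h import *
a=cv2.imread('pics/top6.png')
for y in(.072,.024): print(y); meas(a,y)
print(proj('side',dk(0,.024,.017)),proj('side',dk(0,.024,.025)))
h=cv2.cvtColor(cv2.imread('pics/side6.png'),cv2.COLOR_BGR2HSV)
m=((h[...,1]<60)&(h[...,2]>130))[165:235,190:270]
for r in m: print(''.join('#' if k else '.' for k in r))
"
```

```text
0.072
-0.01 n 15 x 1.9 13.7 y min/mean/max 70.4 72.9 75.6
0.005 n 16 x 5.9 19.9 y min/mean/max 70.8 73.3 75.6
0.035 n 16 x 36.5 54.9 y min/mean/max 71.4 73.0 74.7
0.06 n 8 x 61.4 69.9 y min/mean/max 71.5 73.0 74.5
0.09 n 28 x 90.0 100.0 y min/mean/max 58.6 73.6 88.0
0.12 n 48 x 120.4 139.9 y min/mean/max 58.4 72.4 88.3
0.15 n 52 x 150.2 169.6 y min/mean/max 58.2 73.0 88.5
0.17 n 263 x 170.1 235.4 y min/mean/max 54.8 73.7 94.5
0.024
-0.01 n 15 x 1.6 14.0 y min/mean/max 24.4 26.7 29.7
0.005 n 14 x 6.2 18.5 y min/mean/max 24.4 26.6 28.8
0.035 n 16 x 35.0 54.0 y min/mean/max 21.6 23.6 25.5
0.06 n 35 x 60.5 69.9 y min/mean/max 10.1 21.6 33.0
0.09 n 20 x 90.3 100.0 y min/mean/max 6.8 19.0 33.3
0.12 n 49 x 120.3 139.3 y min/mean/max 2.9 16.3 31.2
0.15 n 46 x 150.0 168.4 y min/mean/max 1.0 15.2 29.2
0.17 n 119 x 177.9 196.8 y min/mean/max -5.9 13.3 32.8
[227.59216693 228.37613344] [229.11323643 226.11046689]
................................................................................
............................##########..........................................
........................
[... 4783 characters left out ...]
....##..............................................
####################...........#................................................
#####################.......##..................................................
######################.....#....................................................
#######################.........................................................
#.#######################.......................................................
#######.####################....................................................
######.##############...#####...................................................
##.#################......#####.................................................
```

Giant and long feet sit alike (x about 1.7 mm, y 73 and 26.7), so the long fork is snapped home. It is yawed -0.075 rad, though, which is close to the limit. I'll nudge its tines left with closed fingers.

```bash
echo '[{"xyz": [-0.04,-0.007,0],"aperture": 0},{"xyz": [-0.04,-0.007,0],"aperture": 0},{"xyz": [-0.04,-0.007,0],"aperture": 0},{"xyz": [-0.04,-0.007,0],"aperture": 0},{"xyz": [-0.04,-0.007,0],"aperture": 0},{"xyz": [-0.03,-0.007,0],"aperture": 0},{"xyz": [-0.029,-0.004,0],"aperture": 0},{"xyz": [0,0,0.02],"aperture": 0},{"xyz": [0,0,0.02],"aperture": 0},{"aperture": 0}]' > mv.in && python3 inch.py mv.in|tail -3; python3 -c "
from h import *
st()
go(rk(.1008,-.021,.128),166.6)"
```

```text
force: [-0.4, -0.4, -0.6]
grip_width: -0.004
gripper_force: 0.0
h 0.1026 y -0.0215 v 0.1554 F h -0.3 y -0.5 v -0.6 grip -0.004 14.05
d tool [0.0016 0.0004 0.0274] turn -0.0 yaw 166.59
```

```bash
echo '[{"xyz": [0.001,0,0.015],"aperture": 0},{"xyz": [0,0,0.01],"aperture": 0},{"aperture": 0}]' > mv.in && python3 inch.py mv.in|tail -3; python3 -c "
from h import *
st()"
for i in 1 2 3; do echo '[{"xyz": [0,0.0025,0],"aperture": 0},{"xyz": [0,0.0025,0],"aperture": 0},{"aperture": 0}]' > mv.in && python3 inch.py mv.in>/dev/null; python3 -c "
from h import *
st()"; done
```

```text
force: [-0.8, 0.6, -0.3]
grip_width: 0.002
gripper_force: 0.0
h 0.1014 y -0.0221 v 0.1343 F h -1.0 y 0.4 v -0.3 grip 0.002 14.35
h 0.1023 y -0.0169 v 0.1373 F h 1.1 y -1.1 v 0.5 grip 0.001 14.65
h 0.1021 y -0.0119 v 0.1363 F h -0.3 y 0.4 v -0.3 grip -0.001 14.95
h 0.1020 y -0.0069 v 0.1362 F h -0.3 y 0.4 v 0.2 grip -0.005 15.25
```

```bash
echo '[{"xyz": [0,-0.007,0],"aperture": 0},{"xyz": [0,-0.007,0],"aperture": 0},{"xyz": [0,0,0.004],"aperture": 0},{"xyz": [0,0,0.004],"aperture": 0},{"aperture": 0}]' > mv.in && python3 inch.py mv.in>/dev/null; python3 -c "
from h import *
st()"
for i in 1 2 3; do echo '[{"xyz": [0,0.0025,0],"aperture": 0},{"xyz": [0,0.0025,0],"aperture": 0},{"aperture": 0}]' > mv.in && python3 inch.py mv.in>/dev/null; python3 -c "
from h import *
st()"; done
```

```text
h 0.1015 y -0.0213 v 0.1268 F h -0.5 y -0.3 v 0.2 grip -0.002 15.75
h 0.1022 y -0.0157 v 0.1285 F h -0.2 y 1.0 v 0.6 grip -0.001 16.05
h 0.1020 y -0.0109 v 0.1282 F h 0.2 y 0.1 v 0.4 grip -0.001 16.35
h 0.1021 y -0.0060 v 0.1283 F h -0.8 y -0.1 v -0.3 grip 0.0 16.65
```

```bash
cat > w.py <<'E'
from h import *
meas(bot.get_image("top"),.024)
E
echo '[{"xyz": [0,0.003,0],"aperture": 0},{"xyz": [0,0.002,0],"aperture": 0},{"aperture": 0}]' > mv.in && python3 inch.py mv.in>/dev/null; python3 -c "
from h import *
st()"; python3 w.py
```

```text
h 0.1020 y -0.0010 v 0.1282 F h 0.6 y 0.8 v 0.8 grip -0.002 16.95
0.035 n 16 x 38.1 54.8 y min/mean/max 11.1 15.8 36.7
0.06 n 40 x 60.2 69.8 y min/mean/max 4.2 25.8 43.3
0.09 n 7 x 90.1 96.0 y min/mean/max 2.1 31.2 45.0
0.17 n 297 x 224.6 250.0 y min/mean/max -5.9 18.7 53.8
```

```bash
for i in 1 2 3; do echo '[{"xyz": [0,0.0015,0],"aperture": 0},{"xyz": [0,0.001,0],"aperture": 0},{"aperture": 0}]' > mv.in && python3 inch.py mv.in>/dev/null; python3 -c "
from h import *
st()"; done;  echo '[{"xyz": [0,-0.01,0],"aperture": 0},{"xyz": [0,-0.01,-0.02],"aperture": 0},{"xyz": [0,0,-0.03],"aperture": 0},{"xyz": [0.02,0,-0.03],"aperture": 0},{"xyz": [0.04,0,0],"aperture": 0},{"xyz": [0.04,0,0],"aperture": 0},{"xyz": [0.04,0,0],"aperture": 0},{"xyz": [0.04,0,0],"aperture": 0},{"xyz": [0.04,0,0],"aperture": 0},{"aperture": 0}]' > mv.in && python3 inch.py mv.in>/dev/null; python3 w.py
```

```text
h 0.1020 y 0.0013 v 0.1282 F h -0.1 y 0.6 v 0.7 grip -0.002 17.3
h 0.1020 y 0.0038 v 0.1282 F h -0.3 y -0.4 v 0.1 grip -0.004 17.6
h 0.1020 y 0.0063 v 0.1282 F h 0.5 y -0.6 v 0.7 grip 0.0 17.9
-0.01 n 16 x 2.2 14.5 y min/mean/max 21.1 23.8 26.4
0.005 n 14 x 5.5 18.5 y min/mean/max 21.5 24.1 26.4
0.035 n 15 x 35.0 54.7 y min/mean/max 24.7 26.4 28.3
0.06 n 36 x 60.6 69.8 y min/mean/max 16.4 29.1 41.3
0.09 n 20 x 90.4 99.7 y min/mean/max 16.5 30.1 43.8
0.12 n 53 x 120.1 139.6 y min/mean/max 18.2 31.7 47.2
0.15 n 45 x 150.5 169.3 y min/mean/max 20.1 31.7 47.8
0.17 n 112 x 170.8 196.8 y min/mean/max 1.9 34.9 53.7
```

The nudge overshot: tine centre y is now 32 at x = 130, a yaw of about +0.065. I'll straighten it by gripping the stem square instead.

```bash
echo '[{"xyz": [-0.04,0.01,0],"aperture": 0.25},{"xyz": [-0.04,0.01,0],"aperture": 0.25},{"xyz": [-0.04,0.01,0],"aperture": 0.25},{"xyz": [-0.025,0.007,0.02],"aperture": 0.25},{"xyz": [0,0,0.03],"aperture": 0.25},{"xyz": [0,0,0.03],"aperture": 0.25},{"aperture": 0.25},{"aperture": 0.25}]' > mv.in && python3 inch.py mv.in 20|tail -3; python3 -c "
from h import *
st()
go(rk(.0287,.024,.0761),166.6)"
```

```text
force: [0.2, 0.2, 0.7]
grip_width: 0.248
gripper_force: 0.0
h 0.0276 y 0.0230 v 0.1285 F h 0.2 y 0.2 v 0.7 grip 0.248 19.75
d tool [-0.0011  0.001   0.0524] turn -0.001 yaw 166.55
```

```bash
echo '[{"xyz": [-0.001,0.001,0.02],"aperture": 0.25},{"xyz": [0,0,0.02],"aperture": 0.25},{"xyz": [0,0,0.008],"aperture": 0.25},{"xyz": [0,0,0.004],"aperture": 0.25},{"aperture": 0.25}]' > mv.in && python3 inch.py mv.in 20|tail -3; python3 -c "
from h import *
st()"; echo '[{"aperture": 0.12},{"aperture": 0.05},{"aperture": 0.0},{"aperture": 0},{"aperture": 0}]' > mv.in && python3 inch.py mv.in|tail -3; python3 -c "
from h import *
st()"
```

```text
force: [-18.5, 13.3, 28.4]
grip_width: 0.252
gripper_force: 17.8
h 0.0292 y 0.0250 v 0.0845 F h -21.1 y 8.6 v 28.4 grip 0.252 20.25
force: [-19.5, 17.5, 30.7]
grip_width: 0.189
gripper_force: 27.9
h 0.0291 y 0.0259 v 0.0849 F h -23.1 y 12.5 v 30.7 grip 0.189 20.75
```

```bash
echo '[{"xyz": [0,0,-0.01],"aperture": 0.25},{"xyz": [0,0,-0.02],"aperture": 0.25},{"xyz": [0,0,-0.02],"aperture": 0.25},{"xyz": [0.0035,-0.001,0],"aperture": 0.25},{"aperture": 0.25}]' > mv.in && python3 inch.py mv.in 20|tail -3; python3 -c "
from h import *
st()
go(rk(.0255,.0245,.0738),166.6)"; python3 w.py
```

```text
force: [-0.3, 0.1, -0.3]
grip_width: 0.25
gripper_force: 0.0
h 0.0249 y 0.0227 v 0.1275 F h -0.3 y 0.1 v -0.3 grip 0.25 21.25
d tool [-0.0004  0.0019  0.0537] turn -0.001 yaw 166.52
-0.01 n 104 x -9.9 14.9 y min/mean/max 12.1 22.0 34.2
0.005 n 52 x 5.3 19.5 y min/mean/max 12.2 20.4 30.1
0.035 n 33 x 35.4 54.4 y min/mean/max 11.1 14.9 20.7
0.06 n 19 x 60.2 69.7 y min/mean/max 4.2 8.0 12.8
0.09 n 3 x 90.1 94.3 y min/mean/max 2.1 2.5 2.9
0.12 n 237 x 120.1 139.9 y min/mean/max 0.2 24.1 47.7
0.15 n 250 x 150.0 169.9 y min/mean/max 0.1 23.9 47.8
0.17 n 192 x 170.1 196.8 y min/mean/max -5.3 31.7 53.9
```

```bash
echo '[{"xyz": [0,0.0015,0.02],"aperture": 0.25},{"xyz": [0,0,0.016],"aperture": 0.25},{"xyz": [0,0,0.008],"aperture": 0.25},{"aperture": 0.25}]' > mv.in && python3 inch.py mv.in 20>/dev/null; python3 -c "
from h import *
st()";  echo '[{"xyz": [0,0,0.003],"aperture": 0.25},{"aperture": 0.25}]' > mv.in && python3 inch.py mv.in 20>/dev/null; python3 -c "
from h import *
st()"
```

```text
clock: 21.7
ee_pos: [0.573, -0.2894, 0.0795]
tool_rot: [-0.368, -3.116, -0.003]
force: [0.2, -0.5, -0.0]
grip_width: 0.246
gripper_force: 0.0
h 0.0234 y 0.0250 v 0.0795 F h 0.3 y -0.4 v -0.0 grip 0.246 21.7
clock: 21.9
ee_pos: [0.5743, -0.2901, 0.0795]
tool_rot: [0.368, 3.119, -0.0]
force: [-0.3, -0.7, -0.6]
grip_width: 0.25
gripper_force: 0.0
h 0.0248 y 0.0246 v 0.0795 F h -0.1 y -0.8 v -0.6 grip 0.25 21.9
```

```bash
echo '[{"xyz": [-0.0005,0,0.003],"aperture": 0.25},{"xyz": [0,0,0.0025],"aperture": 0.25},{"aperture": 0.25}]' > mv.in && python3 inch.py mv.in 20 2>&1 | tail -3; python3 -c "
from h import *
st()";  echo '[{"aperture": 0.15},{"aperture": 0.1},{"aperture": 0.05},{"aperture": 0},{"aperture": 0}]' > mv.in && python3 inch.py mv.in 20 2>&1 | tail -3; python3 -c "
from h import *
st()"
```

```text
force: [0.1, 0.0, 0.1]
grip_width: 0.256
gripper_force: 0.0
h 0.0249 y 0.0248 v 0.0733 F h 0.1 y 0.0 v 0.1 grip 0.256 22.2
force: [-0.0, 2.0, 1.6]
grip_width: 0.091
gripper_force: 19.8
h 0.0251 y 0.0249 v 0.0738 F h -0.5 y 2.0 v 1.6 grip 0.091 22.7
```

```bash
echo '[{"aperture": 0.25},{"aperture": 0.25},{"aperture": 0.25},{"xyz": [0,0,-0.02],"aperture": 0.25},{"xyz": [0,0,-0.04],"aperture": 0.25},{"xyz": [0,0,-0.04],"aperture": 0.25},{"xyz": [0.04,0,0],"aperture": 0.4},{"xyz": [0.04,0,0],"aperture": 0.4},{"xyz": [0.04,0,0],"aperture": 0.4},{"xyz": [0.03,0,0],"aperture": 0.4}]' > mv.in && python3 inch.py mv.in 20 >/dev/null;echo '[{"xyz": [0.04,0,0],"turn": 0.11,"aperture": 0.4},{"turn": 0.11,"aperture": 0.4},{"turn": 0.11,"aperture": 0.4},{"turn": 0.11,"aperture": 0.4},{"aperture": 0.4}]' > mv.in && python3 inch.py mv.in >/dev/null; python3 w.py; python3 -c "
from h import *
a=np.radians(-38.74);g=.043;go((.3148+g*np.cos(a),-.3114+g*np.sin(a),.016),141.3)
im=bot.get_image('top')
f,a,L=fork(im,(252,215,318,298),0); print(f,np.degrees(np.arctan2(a[1],a[0])),L)"
```

```text
-0.01 n 14 x 2.2 14.5 y min/mean/max 23.1 25.2 27.6
0.005 n 12 x 6.7 18.5 y min/mean/max 23.1 25.2 27.2
0.035 n 15 x 35.0 53.5 y min/mean/max 22.7 24.3 25.9
0.06 n 35 x 60.5 69.9 y min/mean/max 12.1 23.8 35.0
0.09 n 19 x 90.3 99.5 y min/mean/max 10.7 24.8 37.6
0.12 n 50 x 120.4 139.9 y min/mean/max 9.8 23.8 37.7
0.15 n 50 x 150.2 168.6 y min/mean/max 9.3 23.2 37.9
0.17 n 121 x 170.5 196.5 y min/mean/max 1.9 23.1 43.7
d tool [-0.0251 -0.098   0.1578] turn 0.003 yaw 141.46
[ 0.31478662 -0.3113809 ] -38.77430461810266 0.17298259959907133
```

The long fork is now straight (yaw about -0.01) with its foot home at y about 24. Next is the medium fork.

```bash
echo '[{"xyz": [-0.008,-0.033,0.01],"aperture": 0.4},{"xyz": [-0.008,-0.033,0.03],"aperture": 0.4},{"xyz": [-0.009,-0.032,0.03],"aperture": 0.4},{"xyz": [0,0,0.03],"aperture": 0.4},{"xyz": [0,0,0.03],"aperture": 0.4},{"xyz": [0,0,0.01],"aperture": 0.4},{"aperture": 0.4},{"aperture": 0.4}]' > mv.in && python3 inch.py mv.in 80 >/dev/null; python3 -c "
from h import *
a=np.radians(-38.74);g=.043;go((.3148+g*np.cos(a),-.3114+g*np.sin(a),.016),141.3)"
```

```text
d tool [ 0.0005 -0.0001  0.0191] turn 0.002 yaw 141.41
```

```bash
echo '[{"xyz": [0,0,0.015],"aperture": 0.4},{"xyz": [0,0,0.004],"aperture": 0.4},{"aperture": 0.4},{"aperture": 0},{"aperture": 0},{"aperture": 0},{"aperture": 0}]' > mv.in && python3 inch.py mv.in 80|tail -7; echo '[{"xyz": [0,0,-0.03],"aperture": 0},{"xyz": [0,0,-0.04],"aperture": 0},{"xyz": [0,0,-0.04],"turn": -0.11,"aperture": 0},{"xyz": [0,0,-0.04],"turn": -0.11,"aperture": 0},{"xyz": [0,0,-0.035],"turn": -0.11,"aperture": 0},{"turn": -0.11,"aperture": 0},{"aperture": 0}]' > mv.in && python3 inch.py mv.in|tail -3; python3 -c "
from h import *
go(rk(.0255,-.024,.2),166.6)"
```

```text
clock: 25.8
ee_pos: [0.3485, -0.3385, 0.0157]
tool_rot: [1.039, 2.963, -0.001]
force: [-1.1, 0.8, 6.5]
grip_width: 0.061
gripper_force: 78.7
force: [0.8, -0.2, -1.4]
grip_width: 0.06
gripper_force: 78.5
d tool [-0.2094  0.0506  0.001 ] turn 0.0 yaw 166.6
```

```bash
echo '[{"xyz": [-0.035,0.0085,0],"aperture": 0},{"xyz": [-0.035,0.0085,0],"aperture": 0},{"xyz": [-0.035,0.0085,0],"aperture": 0},{"xyz": [-0.035,0.0085,0],"aperture": 0},{"xyz": [-0.035,0.0085,0],"aperture": 0},{"xyz": [-0.034,0.0085,0],"aperture": 0},{"xyz": [0,0,0.02],"aperture": 0},{"xyz": [0,0,0.02],"aperture": 0},{"xyz": [0,0,0.02],"aperture": 0},{"aperture": 0}]' > mv.in && python3 inch.py mv.in|tail -3; python3 -c "
from h import *
st();go(rk(.0255,-.023,.13),166.6)"
```

```text
force: [-0.8, 0.5, 1.0]
grip_width: 0.062
gripper_force: 78.5
h 0.0233 y -0.0229 v 0.1349 F h -0.9 y 0.3 v 1.0 grip 0.062 27.5
d tool [-0.0023 -0.0002  0.0048] turn -0.003 yaw 166.4
```

```bash
echo '[{"xyz": [-0.002,0,0.006],"aperture": 0},{"xyz": [0,0,0.006],"aperture": 0},{"xyz": [0,0,0.006],"aperture": 0},{"xyz": [0,0,0.006],"aperture": 0},{"xyz": [0,0,0.006],"aperture": 0},{"xyz": [-0.001,0,0.006],"aperture": 0},{"xyz": [-0.001,0,0.006],"aperture": 0},{"xyz": [-0.001,0,0.006],"aperture": 0},{"xyz": [-0.001,0,0.005],"aperture": 0},{"aperture": 0}]' > mv.in && python3 inch.py mv.in 40|tail -3; python3 -c "
from h import *
st()"
```

```text
force: [-15.1, 5.2, 14.5]
grip_width: 0.005
gripper_force: 10.5
h 0.0289 y -0.0238 v 0.0870 F h -15.9 y 1.5 v 14.5 grip 0.005 28.5
```

```bash
cat > w.py <<'E'
from h import *
import sys
a=bot.get_image("top"); cv2.imwrite("pics/last.png",a)
for y in map(float,sys.argv[1:]): print("y",y); meas(a,y)
E
echo '[{"xyz": [0,0,-0.01],"aperture": 0},{"xyz": [0,0,-0.02],"aperture": 0},{"xyz": [0,0,-0.04],"aperture": 0},{"xyz": [0,0,-0.04],"aperture": 0},{"xyz": [0.04,0,0],"aperture": 0},{"xyz": [0.04,0,0],"aperture": 0},{"xyz": [0.04,0,0],"aperture": 0},{"xyz": [0.04,0,0],"aperture": 0},{"aperture": 0}]' > mv.in && python3 inch.py mv.in|tail -3; python3 w.py .024 -.024
```

```text
force: [0.8, -0.7, 0.3]
grip_width: 0.003
gripper_force: 0.0
y 0.024
-0.01 n 15 x 1.6 14.5 y min/mean/max 23.1 25.3 27.6
0.005 n 13 x 6.7 19.0 y min/mean/max 23.1 25.1 27.2
0.035 n 17 x 35.0 53.5 y min/mean/max 22.7 24.6 26.3
0.06 n 37 x 60.5 69.9 y min/mean/max 12.1 24.0 35.0
0.09 n 19 x 90.3 99.5 y min/mean/max 10.7 24.8 37.6
0.12 n 52 x 120.4 139.9 y min/mean/max 9.8 23.5 37.7
0.15 n 51 x 150.2 168.6 y min/mean/max 9.3 23.5 37.9
0.17 n 121 x 170.5 196.5 y min/mean/max 1.9 23.1 43.7
y -0.024
0.035 n 22 x 35.3 54.8 y min/mean/max -25.7 -23.2 -20.9
0.06 n 9 x 60.7 69.8 y min/mean/max -25.4 -23.6 -22.0
0.09 n 49 x 90.0 99.9 y min/mean/max -35.6 -24.6 -13.0
0.12 n 50 x 120.0 139.9 y min/mean/max -38.1 -25.5 -13.3
0.15 n 54 x 150.2 169.6 y min/mean/max -39.0 -26.5 -13.5
0.17 n 123 x 170.1 200.6 y min/mean/max -53.0 -25.6 5.7
```

```bash
python3 -c "
from h import *
a=cv2.imread('pics/last.png')
h=cv2.cvtColor(a,cv2.COLOR_BGR2HSV);v,u=np.nonzero((h[...,1]<120)&(h[...,2]>135))
k=(u>195)&(u<330)&(v>50)&(v<215); Q=np.array([ondeck(p) for p in np.c_[u,v][k]])*1e3
for lo in range(-10,220,10):
  q=Q[(Q[:,0]>=lo)&(Q[:,0]<lo+10)&(abs(Q[:,1]+25)<19)]
  if len(q): print(lo,len(q),q[:,0].min().round(1),q[:,0].max().round(1),q[:,1].min().round(1),q[:,1].max().round(1))
b=bot.get_image('side');c=cv2.resize(b[150:250,150:270],None,fx=3.6,fy=4.5,interpolation=2);d=cv2.resize(a[80:210,220:320],None,fx=3.5,fy=450/130,interpolation=2)
cv2.imwrite('pics/m7.png',np.hstack([c,d]))
"
```

```text
20 4 26.5 29.2 -24.7 -20.7
30 10 30.4 38.5 -24.9 -20.3
40 12 40.2 49.9 -25.5 -21.1
50 9 51.6 59.1 -25.7 -21.8
60 9 60.7 69.8 -25.4 -22.0
70 8 70.3 79.2 -25.6 -22.8
80 20 81.3 89.7 -31.2 -18.6
90 49 90.0 99.9 -35.6 -13.0
100 24 100.1 109.8 -36.8 -13.3
110 26 110.0 119.1 -38.2 -13.1
120 25 120.0 129.6 -37.5 -13.3
130 25 130.5 139.9 -38.1 -13.5
140 27 140.0 149.9 -38.3 -13.3
150 28 150.2 160.0 -38.4 -13.5
160 26 160.4 169.6 -39.0 -14.0
170 32 170.1 179.6 -41.0 -13.8
180 39 180.0 189.9 -40.7 -14.0
190 38 190.4 199.7 -40.3 -14.2
200 2 200.2 200.6 -18.5 -16.7
```

View pics/m7.png

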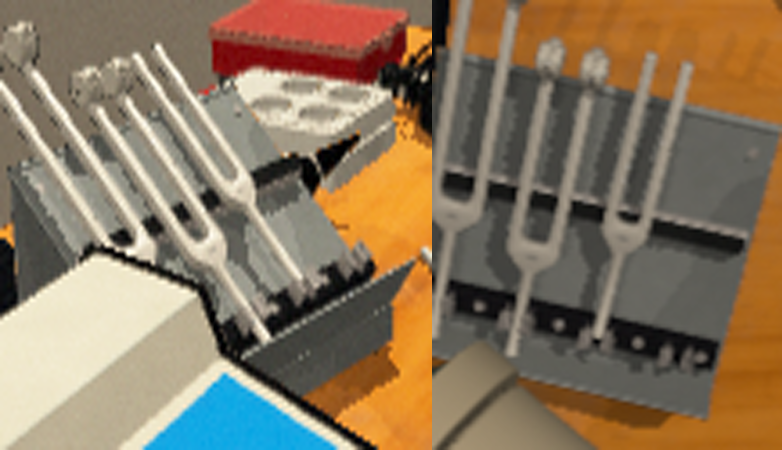

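m7 shows the medium fork on the slope, tines over the rail and foot near clip 3 (right panel about 597,335, deck x about 25 mm). I'll regrip the stem deeper and slide it down to the ledge.

```bash
python3 -c "
from h import *
st();go(rk(.0468,-.023,.13),166.6)"; echo '[{"xyz": [-0.036,0,0],"aperture": 0.25},{"xyz": [-0.036,0,0],"aperture": 0.25},{"xyz": [-0.036,0,0],"aperture": 0.25},{"xyz": [-0.036,0,0.01],"aperture": 0.25},{"xyz": [-0.034,0,0.03],"aperture": 0.25},{"xyz": [0,0,0.025],"aperture": 0.25},{"aperture": 0.25},{"aperture": 0.25}]' > mv.in && python3 inch.py mv.in 60 |tail -3; python3 -c "
from h import *
st();go(rk(.0468,-.023,.0855),166.6)"
```

```text
h -0.1292 y -0.0236 v 0.1971 F h -0.6 y 0.7 v 1.2 grip 0.001 29.5
d tool [-0.1759  0.0009  0.0674] turn -0.002 yaw 166.51
force: [0.1, 0.0, 0.3]
grip_width: 0.251
gripper_force: 0.0
h 0.0495 y -0.0234 v 0.1318 F h 0.1 y 0.0 v 0.3 grip 0.251 30.3
d tool [0.0027 0.0004 0.0463] turn -0.001 yaw 166.57
```

```bash
echo '[{"xyz": [0.0027,0.0004,0.015],"aperture": 0.25},{"xyz": [0,0,0.012],"aperture": 0.25},{"xyz": [0,0,0.008],"aperture": 0.25},{"xyz": [0,0,0.004],"aperture": 0.25},{"aperture": 0.25}]' > mv.in && python3 inch.py mv.in |tail -3; python3 -c "
from h import *
st()"; echo '[{"xyz": [0,0,0.004],"aperture": 0.25},{"xyz": [0,0,0.003],"aperture": 0.25},{"aperture": 0.25}]' > mv.in && python3 inch.py mv.in |tail -3;  python3 -c "
from h import *
st()"
```

```text
force: [-0.4, 0.5, 0.4]
grip_width: 0.252
gripper_force: 0.0
h 0.0458 y -0.0232 v 0.0920 F h -0.5 y 0.4 v 0.4 grip 0.252 30.8
force: [0.5, 0.2, -0.6]
grip_width: 0.251
gripper_force: 0.0
h 0.0460 y -0.0231 v 0.0853 F h 0.5 y 0.3 v -0.6 grip 0.251 31.1
```

```bash
echo '[{"aperture": 0.1},{"aperture": 0},{"aperture": 0},{"aperture": 0},{"aperture": 0}]' > mv.in && python3 inch.py mv.in 60 |tail -3; python3 -c "
from h import *
st()"; echo '[{"xyz": [0.0041,0,0.0029],"aperture": 0},{"xyz": [0.0041,0,0.0029],"aperture": 0},{"aperture": 0}]' > mv.in && python3 inch.py mv.in |tail -3;  python3 -c "
from h import *
st()"; echo '[{"xyz": [0.0041,0,0.0029],"aperture": 0},{"xyz": [0.0041,0,0.0029],"aperture": 0},{"aperture": 0}]' > mv.in && python3 inch.py mv.in |tail -3;  python3 -c "
from h import *
st()"
```

```text
force: [0.4, 1.1, 0.3]
grip_width: 0.076
gripper_force: 58.6
h 0.0463 y -0.0231 v 0.0858 F h 0.2 y 1.2 v 0.3 grip 0.076 31.6
force: [-1.0, 1.8, -1.7]
grip_width: 0.077
gripper_force: 59.0
h 0.0370 y -0.0230 v 0.0791 F h -1.3 y 1.5 v -1.7 grip 0.077 31.9
force: [-1.2, 1.8, -1.1]
grip_width: 0.075
gripper_force: 59.0
h 0.0289 y -0.0231 v 0.0734 F h -1.6 y 1.5 v -1.1 grip 0.075 32.2
```

```bash
echo '[{"xyz": [0.0012,0,0.0009],"aperture": 0},{"xyz": [0.001,0,0.0007],"aperture": 0},{"aperture": 0}]' > mv.in && python3 inch.py mv.in >/dev/null;  python3 -c "
from h import *
st()"; echo '[{"xyz": [0.0008,0,0.0006],"aperture": 0},{"aperture": 0}]' > mv.in && python3 inch.py mv.in >/dev/null;  python3 -c "
from h import *
st()"; echo '[{"xyz": [0.0008,0,0.0006],"aperture": 0},{"aperture": 0}]' > mv.in && python3 inch.py mv.in >/dev/null;  python3 -c "
from h import *
st()"
```

```text
h 0.0275 y -0.0231 v 0.0724 F h 0.8 y 1.5 v -0.2 grip 0.072 32.5
h 0.0268 y -0.0232 v 0.0719 F h 0.6 y 2.1 v 0.6 grip 0.076 32.7
h 0.0259 y -0.0232 v 0.0712 F h 1.5 y 2.5 v 1.6 grip 0.074 32.9
```

```bash
echo '[{"xyz": [0.0006,0,0.0004],"aperture": 0},{"aperture": 0.22},{"aperture": 0.22},{"aperture": 0.22},{"xyz": [0,0,-0.03],"aperture": 0.22},{"xyz": [0,0,-0.04],"aperture": 0.22},{"xyz": [0.02,0,-0.04],"aperture": 0},{"xyz": [0.045,0,0],"aperture": 0},{"xyz": [0.045,0,0],"aperture": 0},{"xyz": [0.04,0,0],"aperture": 0}]' > mv.in && python3 inch.py mv.in >/dev/null;  python3 -c "
from h import *
st()"; python3 w.py -.024
```

```text
h -0.1266 y -0.0231 v 0.1810 F h -0.3 y -1.0 v 0.3 grip -0.003 33.9
y -0.024
-0.01 n 15 x 2.5 14.8 y min/mean/max -25.3 -22.7 -20.3
0.005 n 17 x 5.3 19.8 y min/mean/max -25.3 -22.7 -20.3
0.035 n 16 x 35.8 54.8 y min/mean/max -25.7 -23.7 -22.0
0.06 n 37 x 60.2 69.9 y min/mean/max -33.3 -23.0 -12.3
0.09 n 19 x 90.0 99.3 y min/mean/max -36.1 -25.7 -12.6
0.12 n 50 x 120.0 139.6 y min/mean/max -37.1 -25.2 -12.7
0.15 n 57 x 150.3 169.6 y min/mean/max -38.0 -25.6 -12.7
0.17 n 27 x 170.1 191.3 y min/mean/max -53.0 -18.7 5.7
```

```bash
python3 -c "
from h import *
a=cv2.imread('pics/last.png')
h=cv2.cvtColor(a,cv2.COLOR_BGR2HSV);v,u=np.nonzero((h[...,1]<120)&(h[...,2]>135))
k=(u>195)&(u<330)&(v>50)&(v<215); Q=np.array([ondeck(p) for p in np.c_[u,v][k]])*1e3
for y in(-15.5,-35.5):
  q=Q[(Q[:,0]>=160)&(abs(Q[:,1]-y)<4.5)];print(q[np.argsort(q[:,0])][-8:].round(1).tolist())
b=bot.get_image('side')
for nm,y in (('long',.024),('med',-.024)):
  for z in(.017,.0276): print(nm,z,proj('side',dk(0,y,z)).round(1),proj('side',dk(.045,y,.017+(z-.017)*53/98)).round(1))
g=b.max(2)
for u in (226,229,232,251,254,257,260): print(u,g[205:245,u].tolist())
"
```

```text
[[168.6, -17.7], [169.6, -13.6], [170.1, -15.4], [170.5, -17.3], [172.0, -15.0], [172.4, -16.9], [173.9, -14.6], [174.3, -16.5]]
[[169.2, -37.2], [170.2, -33.0], [170.6, -34.9], [171.1, -36.7], [172.6, -34.5], [173.0, -36.3], [177.3, -37.3], [177.9, -31.3]]
long 0.017 [227.6 228.4] [214.8 213.4]
long 0.0276 [229.6 225.4] [215.8 211.7]
med 0.017 [241.9 221.7] [229.4 207.3]
med 0.0276 [244.  218.7] [230.4 205.7]
226 [177, 161, 144, 159, 145, 141, 145, 144, 155, 150, 80, 34, 90, 183, 116, 18, 23, 16, 19, 66, 115, 61, 62, 66, 65, 64, 68, 72, 74, 41, 27, 60, 191, 236, 233, 225, 228, 229, 227, 227]
229 [163, 196, 227, 209, 173, 158, 143, 157, 131, 44, 21, 19, 25, 27, 13, 21, 16, 47, 138, 85, 66, 70, 65, 67, 68, 69, 80, 72, 73, 74, 71, 22, 16, 87, 232, 234, 231, 228, 228, 228]
232 [157, 159, 155, 153, 159, 223, 224, 162, 144, 126, 121, 113, 102, 36, 14, 15, 71, 160, 66, 68, 66, 66, 64, 69, 67, 73, 74, 75, 80, 84, 78, 80, 77, 14, 39, 141, 234, 235, 216, 228]
251 [148, 147, 146, 76, 40, 13, 11, 47, 126, 70, 68, 68, 64, 66, 70, 69, 82, 76, 73, 74, 71, 71, 71, 75, 101, 134, 138, 134, 132, 136, 139, 132, 154, 232, 241, 241, 238, 233, 232, 236]
254 [236, 237, 232, 221, 127, 179, 215, 132, 63, 69, 66, 64, 70, 74, 122, 74, 74, 71, 74, 72, 71, 73, 76, 80, 135, 136, 138, 134, 133, 132, 152, 232, 234, 235, 235, 234, 233, 237, 235, 236]
257 [234, 231, 229, 227, 220, 186, 75, 67, 68, 64, 66, 68, 68, 72, 73, 74, 73, 73, 73, 75, 91, 158, 136, 142, 137, 131, 136, 132, 134, 159, 235, 236, 234, 237, 235, 234, 233, 232, 229, 226]
260 [228, 230, 231, 230, 186, 75, 68, 68, 67, 93, 199, 227, 228, 227, 226, 228, 230, 231, 232, 233, 233, 236, 235, 233, 234, 236, 230, 143, 165, 239, 238, 236, 237, 238, 237, 236, 232, 233, 230, 222]
```

The medium fork reads foot 2.5 mm and length 171.7, the same pattern as the forks already home, with y -23 and yaw -0.02. So it is snapped in. Now the short one.

```bash
echo '[{"turn": 0.11,"aperture": 0.5},{"turn": 0.11,"aperture": 0.5},{"turn": 0.11,"aperture": 0.5},{"turn": 0.11,"aperture": 0.5},{"turn": 0.11,"aperture": 0.5},{"aperture": 0.5}]' > mv.in && python3 inch.py mv.in 80 >/dev/null; python3 -c "
from h import *
f,a,L=fork(bot.get_image('top'),(315,170,375,228),0); y=np.degrees(np.arctan2(a[1],a[0]));print(f,y,L)
P=f+.068*a; go((*P,.015),y+180)"
```

```text
[ 0.46076492 -0.45187078] -45.0777469920491 0.12720949293888872
d tool [-0.2036 -0.0766  0.1661] turn 0.004 yaw 135.17
```

```bash
echo '[{"xyz": [-0.034,-0.013,0],"aperture": 0.5},{"xyz": [-0.034,-0.013,0],"aperture": 0.5},{"xyz": [-0.034,-0.013,0],"aperture": 0.5},{"xyz": [-0.034,-0.013,0],"aperture": 0.5},{"xyz": [-0.034,-0.013,0.02],"aperture": 0.5},{"xyz": [-0.033,-0.012,0.03],"aperture": 0.5},{"xyz": [0,0,0.04],"aperture": 0.5},{"xyz": [0,0,0.04],"aperture": 0.5},{"xyz": [0,0,0.015],"aperture": 0.5},{"aperture": 0.5}]' > mv.in && python3 inch.py mv.in >/dev/null; python3 -c "
from h import *
go((.5088,-.5000,.015),134.9);st()"
```

```text
d tool [-0.0029  0.0009  0.0177] turn 0.004 yaw 135.13
h 0.0068 y -0.1940 v 0.0328 F h 0.1 y -0.0 v -0.7 grip 0.502 35.65
```

```bash
echo '[{"xyz": [-0.001,0.0005,0.01],"aperture": 0.5},{"xyz": [0,0,0.008],"aperture": 0.5},{"xyz": [0,0,0.0025],"aperture": 0.5},{"aperture": 0.5}]' > mv.in && python3 inch.py mv.in >/dev/null; python3 -c "
from h import *
go((.5088,-.5000,.012),134.9);st()"; echo '[{"aperture": 0.25},{"aperture": 0.1},{"aperture": 0.1},{"aperture": 0.1},{"aperture": 0.1}]' > mv.in && python3 inch.py mv.in 80 |tail -3; python3 -c "
from h import *
go((.5088,-.5000,.012),134.9);st()"
```

```text
d tool [-0.0003  0.0005  0.0037] turn 0.003 yaw 135.05
h 0.0092 y -0.1950 v 0.0157 F h 0.3 y 0.3 v -0.5 grip 0.499 36.05
force: [-0.8, 1.0, 4.7]
grip_width: 0.251
gripper_force: 78.7
d tool [0.0002 0.0005 0.0045] turn 0.002 yaw 135.04
h 0.0096 y -0.1953 v 0.0165 F h -1.0 y 0.8 v 4.7 grip 0.251 36.55
```

```bash
echo '[{"xyz": [0,0,-0.02],"aperture": 0.1},{"xyz": [0,0,-0.04],"aperture": 0.1},{"xyz": [0,0,-0.04],"aperture": 0.1},{"xyz": [0,0,-0.04],"turn": -0.11,"aperture": 0.1},{"xyz": [0,0,-0.04],"turn": -0.11,"aperture": 0.1},{"turn": -0.11,"aperture": 0.1},{"turn": -0.11,"aperture": 0.1},{"turn": -0.11,"aperture": 0.1},{"aperture": 0.1}]' > mv.in && python3 inch.py mv.in |tail -3; python3 -c "
from h import *
go(rk(.0505,-.0715,.195),166.6);st()"
```

```text
force: [-0.4, 0.0, -1.2]
grip_width: 0.256
gripper_force: 78.6
d tool [-0.0416  0.1235 -0.0004] turn -0.0 yaw 166.6
h 0.0089 y -0.1950 v 0.1946 F h -0.4 y -0.1 v -1.2 grip 0.256 37.45
```

```bash
echo '[{"xyz": [-0.01,0.031,0],"aperture": 0.1},{"xyz": [-0.01,0.031,0],"aperture": 0.1},{"xyz": [-0.01,0.031,0],"aperture": 0.1},{"xyz": [-0.0115,0.031,0],"aperture": 0.1},{"xyz": [0,0,0.02],"aperture": 0.1},{"xyz": [0,0,0.02],"aperture": 0.1},{"xyz": [0,0,0.015],"aperture": 0.1},{"aperture": 0.1},{"aperture": 0.1}]' > mv.in && python3 inch.py mv.in |tail -3; python3 -c "
from h import *
go(rk(.0505,-.071,.12),166.6);st()
b=bot.get_image('side'); 
for P in (rk(.0505-.068,-.071,.1296),rk(.0505,-.071,.1296),rk(.0505+.058,-.071-.010,.1296)): print(proj('side',P).round(1))
h=cv2.cvtColor(b,cv2.COLOR_BGR2HSV);m=((h[...,1]<50)&(h[...,2]>120))[140:215,200:285]
for r in m[::2]: print(''.join('#' if k else '.' for k in r))
"
```

```text
force: [-0.2, -0.4, -0.4]
grip_width: 0.251
gripper_force: 78.6
d tool [0.0002 0.0004 0.0205] turn -0.002 yaw 166.47
h 0.0507 y -0.0714 v 0.1405 F h -0.1 y -0.5 v -0.4 grip 0.251 38.35
[257.7 178.3]
[234.8 173.1]
[219.5 168. ]
.....................................................................................
.....................................................................................
.....................................................................................
.....................................................................................
.....................................................................................
.....................................................................................
.....................................................................................
.....................................................................................
.....................................................................................
.....................................................................................
.............
[... 1694 characters left out ...]
............
#....######.....###########.##############...........................................
##......#######...#######.#..###############.........................................
########.#.#.###.......#####....##############...##..................................
#######.####..#####.......##.......#############.####................................
#.##.##.###......##.........###....#######......#..............#.....................
.......######................####..###...............................................
...........####................##########.............#..............................
##...........####..............######................................................
```

```bash
echo '[{"xyz": [0,0.0004,0.01],"aperture": 0.1},{"xyz": [0,0,0.01],"aperture": 0.1},{"xyz": [0,0,0.005],"aperture": 0.1},{"aperture": 0.1}]' > mv.in && python3 inch.py mv.in 60 >/dev/null; python3 -c "
from h import *
st()"; for i in 1 2; do echo '[{"xyz": [0,0,0.004],"aperture": 0.1},{"xyz": [0,0,0.004],"aperture": 0.1},{"aperture": 0.1}]' > mv.in && python3 inch.py mv.in >/dev/null; python3 -c "
from h import *
st()"; done
```

```text
h 0.0502 y -0.0706 v 0.1141 F h -2.0 y 0.1 v 1.4 grip 0.253 38.8
h 0.0507 y -0.0709 v 0.1089 F h -9.1 y 1.2 v 9.4 grip 0.253 39.1
h 0.0510 y -0.0713 v 0.1034 F h -11.4 y 2.9 v 15.6 grip 0.257 39.4
```

```bash
echo '[{"xyz": [0,0,-0.002],"aperture": 0.1},{"aperture": 0.1},{"aperture": 0.1},{"aperture": 0.1},{"aperture": 0.1},{"aperture": 0.1},{"aperture": 0.1},{"aperture": 0.1}]' > mv.in && python3 inch.py mv.in 20 |tail -1; python3 -c "
from h import *
st()"
```

```text
gripper_force: 82.9
h 0.0510 y -0.0712 v 0.1041 F h -7.1 y 0.6 v 10.4 grip 0.256 40.2
```

```bash
echo '[{"aperture": 0.3},{"aperture": 0.3},{"aperture": 0.3},{"aperture": 0.3}]' > mv.in && python3 inch.py mv.in 20 |tail -1; python3 -c "
from h import *
st()
a=bot.get_image('top'); 
h=cv2.cvtColor(a,cv2.COLOR_BGR2HSV);v,u=np.nonzero((h[...,1]<120)&(h[...,2]>135))
k=(u>195)&(u<345)&(v>50)&(v<225); Q=np.array([ondeck(p) for p in np.c_[u,v][k]])*1e3
for lo in range(-10,160,10):
  q=Q[(Q[:,0]>=lo)&(Q[:,0]<lo+10)&(abs(Q[:,1]+72)<19)]
  if len(q): print(lo,len(q),q[:,0].min().round(1),q[:,0].max().round(1),q[:,1].min().round(1),q[:,1].mean().round(1),q[:,1].max().round(1))
"
```

```text
gripper_force: 0.0
h 0.0507 y -0.0706 v 0.1010 F h 0.4 y 0.4 v -0.2 grip 0.299 40.6
-10 57 -9.9 -0.4 -90.6 -69.1 -53.3
0 22 0.1 8.9 -90.1 -68.1 -53.4
10 7 10.6 17.9 -72.9 -71.4 -69.9
20 7 20.1 30.0 -72.9 -71.5 -70.4
30 3 32.2 36.6 -72.4 -71.9 -71.4
40 4 46.5 49.2 -66.4 -64.6 -62.5
140 35 140.5 149.9 -90.7 -82.5 -67.3
150 92 150.1 160.0 -91.0 -73.4 -53.3
```

```bash
echo '[{"xyz": [0,-0.0005,0.003],"aperture": 0.33},{"xyz": [0,0,0.003],"aperture": 0.33},{"aperture": 0.33}]' > mv.in && python3 inch.py mv.in 20 >/dev/null; python3 -c "
from h import *
st()";echo '[{"xyz": [0,0,0.003],"aperture": 0.33},{"aperture": 0.33}]' > mv.in && python3 inch.py mv.in 20 >/dev/null; python3 -c "
from h import *
st()"; echo '[{"aperture": 0.2},{"aperture": 0.1},{"aperture": 0.1},{"aperture": 0.1}]' > mv.in && python3 inch.py mv.in 20 | tail -1; python3 -c "
from h import *
st()"
```

```text
h 0.0504 y -0.0710 v 0.0943 F h -0.7 y -0.5 v -0.3 grip 0.334 40.95
h 0.0505 y -0.0711 v 0.0918 F h -0.4 y 0.3 v 1.1 grip 0.33 41.15
gripper_force: 22.7
h 0.0507 y -0.0711 v 0.0924 F h -0.6 y 0.3 v -0.3 grip 0.284 41.55
```

```bash
for i in 1 2 3 4; do echo '[{"xyz": [0.0016,0,0.0011],"aperture": 0.1},{"aperture": 0.1}]' > mv.in && python3 inch.py mv.in >/dev/null; python3 -c "
from h import *
st()"; done
```

```text
h 0.0500 y -0.0712 v 0.0923 F h 4.5 y 0.7 v 1.8 grip 0.284 41.75
h 0.0496 y -0.0711 v 0.0925 F h 8.5 y 1.6 v 4.0 grip 0.285 41.95
h 0.0492 y -0.0712 v 0.0927 F h 11.8 y 0.9 v 5.9 grip 0.283 42.15
h 0.0489 y -0.0711 v 0.0929 F h 15.9 y 0.2 v 8.6 grip 0.282 42.35
```

The foot meets the ledge at once (18 N along the slope), so I'll release, back off and check.

```bash
echo '[{"xyz": [-0.006,0,-0.004],"aperture": 0.1},{"aperture": 0.35},{"aperture": 0.35},{"xyz": [0,0,-0.02],"aperture": 0.35},{"xyz": [0,0,-0.04],"aperture": 0.35},{"xyz": [0,0,-0.04],"aperture": 0.0},{"xyz": [0.04,0,0],"aperture": 0},{"xyz": [0.04,0,0],"aperture": 0},{"xyz": [0.04,0,0],"aperture": 0},{"xyz": [0.04,0,0],"aperture": 0}]' > mv.in && python3 inch.py mv.in >/dev/null; echo '[{"xyz": [0.04,0,0],"aperture": 0},{"aperture": 0}]' > mv.in && python3 inch.py mv.in >/dev/null
cat > w2.py <<'E'
from h import *
a=bot.get_image('top'); cv2.imwrite("pics/last.png",a); st()
h=cv2.cvtColor(a,cv2.COLOR_BGR2HSV);v,u=np.nonzero((h[...,1]<120)&(h[...,2]>135))
k=(u>195)&(u<345)&(v>50)&(v<225); Q=np.array([ondeck(p) for p in np.c_[u,v][k]])*1e3
for lo in range(-20,160,10):
  q=Q[(Q[:,0]>=lo)&(Q[:,0]<lo+10)&(abs(Q[:,1]+72)<17)]
  if len(q): print(lo,len(q),q[:,0].min().round(1),q[:,0].max().round(1),q[:,1].min().round(1),q[:,1].mean().round(1),q[:,1].max().round(1))
E
python3 w2.py
```

```text
h -0.1518 y -0.0710 v 0.1913 F h 0.2 y 0.4 v 0.5 grip -0.001 43.6
-10 6 -4.1 -0.7 -74.0 -71.7 -69.5
0 11 0.5 8.9 -73.5 -71.0 -68.5
10 10 10.1 17.9 -72.9 -70.7 -68.4
20 10 20.1 30.0 -72.9 -71.3 -69.4
30 11 31.7 39.8 -74.8 -71.5 -68.9
40 33 40.5 49.8 -81.2 -71.0 -60.0
50 46 50.0 60.0 -83.0 -71.5 -60.0
60 21 60.2 69.2 -83.0 -71.6 -59.1
70 24 70.1 79.8 -83.4 -71.2 -59.6
80 23 80.1 89.1 -83.3 -71.0 -59.1
90 23 90.0 100.0 -83.2 -71.0 -59.2
100 20 100.4 109.6 -85.0 -74.0 -60.6
110 31 110.0 119.7 -88.8 -72.7 -59.7
120 22 120.2 127.8 -84.4 -71.9 -59.7
```

Short fork: foot reads -4.1, so it sits at the ledge but still on the lips, straight at y -71. I'll press it home with shut fingertips, square to the face.

```bash
echo '[{"xyz": [-0.04,0,0],"aperture": 0},{"xyz": [-0.04,0,0],"aperture": 0},{"xyz": [-0.04,0,0],"aperture": 0},{"xyz": [-0.038,0,0],"aperture": 0},{"xyz": [0,0,0.03],"aperture": 0},{"xyz": [0,0,0.03],"aperture": 0},{"xyz": [0,0,0.02],"aperture": 0},{"xyz": [0,0,0.01],"aperture": 0},{"aperture": 0},{"aperture": 0}]' > mv.in && python3 inch.py mv.in >/dev/null; python3 -c "
from h import *
st();go(rk(.0064,-.071,.0945),166.6)"
```

```text
h 0.0091 y -0.0713 v 0.1031 F h -0.3 y 0.7 v 0.5 grip -0.001 44.6
d tool [0.0027 0.0003 0.0086] turn -0.001 yaw 166.55
```

```bash
echo '[{"xyz": [0.0025,0,0.004],"aperture": 0},{"xyz": [0,0,0.004],"aperture": 0},{"xyz": [-0.002,0,0.003],"aperture": 0},{"aperture": 0}]' > mv.in && python3 inch.py mv.in >/dev/null; python3 -c "
from h import *
st()"
for i in 1 2 3 4 5; do echo '[{"xyz": [-0.0011,0,0.0016],"aperture": 0},{"aperture": 0}]' > mv.in && python3 inch.py mv.in >/dev/null; python3 -c "
from h import *
st()"; done
```

```text
h 0.0078 y -0.0710 v 0.0905 F h 0.1 y 0.7 v -0.6 grip 0.002 45.0
h 0.0090 y -0.0711 v 0.0892 F h 0.6 y 0.6 v -0.0 grip -0.001 45.2
h 0.0101 y -0.0711 v 0.0876 F h -0.2 y -0.1 v -0.1 grip 0.001 45.4
h 0.0112 y -0.0711 v 0.0859 F h 0.6 y -0.5 v -0.5 grip -0.001 45.6
h 0.0123 y -0.0712 v 0.0847 F h -0.5 y 0.3 v 1.4 grip -0.005 45.8
h 0.0133 y -0.0713 v 0.0834 F h -2.3 y 0.3 v 4.3 grip 0.001 46.0
```

Contact, as predicted. I'll carry on in 1 mm steps.

```bash
for i in 1 2 3; do echo '[{"xyz": [-0.0008,0,0.0012],"aperture": 0},{"aperture": 0}]' > mv.in && python3 inch.py mv.in >/dev/null; python3 -c "
from h import *
st()"; done
```

```text
h 0.0142 y -0.0712 v 0.0816 F h -0.2 y 0.2 v 2.1 grip -0.001 46.2
h 0.0150 y -0.0709 v 0.0798 F h -0.0 y 0.5 v 0.4 grip -0.002 46.4
h 0.0156 y -0.0710 v 0.0793 F h -2.4 y 0.8 v 1.3 grip -0.001 46.6
```

```bash
for i in 1 2; do echo '[{"xyz": [-0.0006,0,0.0008],"aperture": 0},{"aperture": 0}]' > mv.in && python3 inch.py mv.in >/dev/null; python3 -c "
from h import *
st()"; done; echo '[{"xyz": [0.003,0,-0.01],"aperture": 0},{"xyz": [0,0,-0.03],"aperture": 0},{"xyz": [0,0,-0.04],"aperture": 0},{"xyz": [0.04,0,-0.04],"aperture": 0},{"xyz": [0.04,0,0],"aperture": 0},{"xyz": [0.04,0,0],"aperture": 0},{"xyz": [0.04,0,0],"aperture": 0},{"xyz": [0.02,0,0],"aperture": 0},{"aperture": 0}]' > mv.in && python3 inch.py mv.in >/dev/null; python3 w2.py; python3 w.py .072 .024 -.024
```

```text
h 0.0159 y -0.0711 v 0.0790 F h -5.9 y 1.6 v 5.4 grip 0.003 46.8
h 0.0161 y -0.0711 v 0.0788 F h -9.3 y 2.2 v 8.5 grip 0.003 47.0
h -0.1617 y -0.0712 v 0.1940 F h 0.1 y -0.8 v 0.1 grip -0.003 47.95
0 10 1.0 8.3 -73.0 -70.6 -67.9
10 11 10.1 19.6 -72.9 -70.5 -68.4
20 7 20.1 29.5 -71.9 -70.7 -69.4
30 7 31.7 39.3 -72.8 -71.4 -69.9
40 20 41.0 49.5 -77.2 -70.9 -64.4
50 49 50.0 60.0 -82.1 -71.1 -60.0
60 19 60.2 69.2 -83.0 -72.8 -60.1
70 19 70.1 79.8 -82.9 -70.8 -59.6
80 19 80.1 89.1 -82.8 -72.0 -60.1
90 19 90.5 100.0 -83.2 -72.2 -60.6
100 15 101.4 109.1 -83.1 -72.4 -60.6
110 26 110.0 119.7 -88.8 -72.9 -60.2
120 18 120.7 128.3 -83.4 -71.8 -60.2
y 0.072
-0.01 n 15 x 1.9 13.7 y min/mean/max 70.4 72.9 75.6
0.005 n 16 x 5.9 19.9 y min/mean/max 70.8 73.3 75.6
0.035 n 17 x 36.5 54.9 y min/mean/max 71.4 73.1 75.0
0.06 n 8 x 61.4 69.9 y min/mean/max 71.5 73.0 74.5
0.09 n 29 x 90.0 100.0 y min/mean/max 58.2 73.1 88.0
0.12 n 48 x 120.4 139.9 y min/mean/max 58.4 72.4 88.3
0.15 n 53 x 150.2 169.6 y min/mean/max 58.2 72.8 88.5
0.17 n 273 x 170.1 235.4 y min/mean/max 42.2 73.2 94.5
y 0.024
-0.01 n 15 x 1.
[... 159 characters left out ...]
69.9 y min/mean/max 12.1 24.0 35.0
0.09 n 19 x 90.3 99.5 y min/mean/max 10.7 24.8 37.6
0.12 n 52 x 120.4 139.9 y min/mean/max 9.8 23.5 37.7
0.15 n 51 x 150.2 168.6 y min/mean/max 9.3 23.5 37.9
0.17 n 121 x 170.5 196.5 y min/mean/max 1.9 23.1 43.7
y -0.024
-0.01 n 15 x 2.5 14.8 y min/mean/max -25.3 -22.7 -20.3
0.005 n 17 x 5.3 19.8 y min/mean/max -25.3 -22.7 -20.3
0.035 n 16 x 35.8 54.8 y min/mean/max -25.7 -23.7 -22.0
0.06 n 36 x 60.2 69.9 y min/mean/max -33.3 -23.3 -14.3
0.09 n 18 x 90.0 99.3 y min/mean/max -36.1 -26.5 -13.0
0.12 n 50 x 120.0 139.6 y min/mean/max -37.1 -25.2 -12.7
0.15 n 58 x 150.2 169.6 y min/mean/max -38.0 -25.5 -12.7
0.17 n 26 x 170.1 191.3 y min/mean/max -53.0 -18.4 5.7
```

All four forks read home: feet at 1.0 to 2.5 mm apparent, y 73, 25, -23 and -71 (my frame sits about 1 mm to the left), yaw 0.02 or less. I'm handing in.

```bash
python3 -c "
from bench import bot
print(bot.sign_off())"
```

```text
the job is handed in; nothing more can be done
None
```

I handed the job in at about 48 s with all four forks measured from the top camera as clipped in the row (giant, long, medium, short), feet at the ledge and nearly straight (within about 0.02 rad). The sign-off gave no verdict, and one finger press along the way reached about 37 N on the long fork's shoulder without any failure being reported.

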